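# Turn the parts cup over on the mat and leave the nuts in a heap

### The job

Take the metal parts cup out of its sloping cradle, turn it over so that it stands upside down, rim flat on the black mat with all four brass nuts under it, then lift it straight up, well clear, so that the nuts stay on the mat in one heap. Turn it over close to the mat, do not tip the nuts out from a height, and lay the empty cup back in its cradle as it was. Leave the other things on the bench where they are.

Things in the scene. Friction and masses are not known exactly. Their poses are not given: they have to be found in the camera images.
- cup: Open rectangular cup of bare sheet metal, 100 (x) by 62 (y) by 85 mm (z), wall 3 mm, 0.12 to 0.2 kg. Origin: outside of its bottom, centre; z points from the bottom out of the mouth, y across its width. At the start it lies on its +x wall in the cradle (x down), its z axis (mouth) level but for 10 degrees upward. The bottom edge on the -x side is bevelled, 28 mm at 45 degrees.
- cup_grip (a point): A good place to grip the cup, across y on its flat 62 mm sides: 18 mm towards -x, 32 mm along z from the cup's origin, behind the bevel. A tool pointing midway between the cup's +x and +z leans some 50 degrees from straight down to one side at the start and to the other when the cup is upside down. Nuts begin to slide out with the mouth 20 to 40 degrees below level.
- cup_mouth (a point): Centre of the cup's mouth, in the plane of its rim: 85 mm from the cup's origin along its z.
- cradle: Fixed low wooden cradle, base 140 (x) by 96 mm (y), 75 mm tall. Origin on the bench at the middle of its base; x is the way in which the cup's mouth looks, z up. Its bed slopes 10 degrees, higher towards +x; a stop 37 mm high at its low end carries the cup's bottom, and two lips 12 mm high, 72 mm apart, stand beside the cup's lower wall. The mouth overhangs the bed by 11 mm.
- seat (a point): Point of the cradle where the cup's origin is when the cup lies home (49 mm behind the cradle's origin along x, 85 mm above the bench).
- mat: Fixed flat black rubber mat, 170 (x) by 160 (y) by 4 mm. Origin: centre of its underside, on the bench. Round the work: at the back, beyond x = 0.69 m, a red wire tray 60 mm high; at the front, short of x = 0.41 m, a tumbler 90 mm high and small things; at the right a hose 17 mm high at y = -0.2 m; at the left a wall at y = 0.7 m.
- nut0: Brass hexagonal union nut, 30 mm across flats (35 over the corners), 18 mm high, 60 g; origin in the centre of one end face, z along its bore. Starts inside the cup.
- nut1: Brass hexagonal union nut, 30 mm across flats (35 over the corners), 18 mm high, 60 g; origin in the centre of one end face, z along its bore. Starts inside the cup.
- nut2: Brass hexagonal union nut, 30 mm across flats (35 over the corners), 18 mm high, 60 g; origin in the centre of one end face, z along its bore. Starts inside the cup.
- nut3: Brass hexagonal union nut, 30 mm across flats (35 over the corners), 18 mm high, 60 g; origin in the centre of one end face, z along its bore. Starts inside the cup.
- jar: Bystander: frit jar with a lid, 64 mm across, 92 mm high, standing at the far left; origin under its centre.
- pliers: Bystander: pliers, 146 mm long, 56 wide, 13 high, lying between cradle and mat; origin under the centre.
- brush: Bystander: brush, 203 mm long, 16 mm high, lying at the right; origin under the centre.

How it is judged:
On the way, in this order (a step that is already met when the one before it is completed fails the run):
1. the cup stands upside down with its rim flat on the mat and all four nuts under it (angle between cup's own z axis and vertical above 3.02 rad and height (world z) of cup_mouth below 0.009 m and x of cup_mouth in the frame of mat between -0.06 and 0.06 m and y of cup_mouth in the frame of mat between -0.06 and 0.06 m and x of nut0 in the frame of cup between -0.055 and 0.055 m and y of nut0 in the frame of cup between -0.036 and 0.036 m and z of each of nut0, nut1, nut2, nut3 in the frame of cup above 0 m and x of nut1 in the frame of cup between -0.055 and 0.055 m and y of nut1 in the frame of cup between -0.036 and 0.036 m and x of nut2 in the frame of cup between -0.055 and 0.055 m and y of nut2 in the frame of cup between -0.036 and 0.036 m and x of nut3 in the frame of cup between -0.055 and 0.055 m and y of nut3 in the frame of cup between -0.036 and 0.036 m), for 0.2 s.
2. the cup, still upside down, is straight above the mat, clear of the heap left on it (angle between cup's own z axis and vertical above 2.8 rad and height (world z) of cup_mouth above 0.08 m and x of cup_mouth in the frame of mat between -0.085 and 0.085 m and y of cup_mouth in the frame of mat between -0.085 and 0.085 m and x of nut0 in the frame of mat between -0.085 and 0.085 m and y of nut0 in the frame of mat between -0.08 and 0.08 m and height (world z) of each of nut0, nut1, nut2, nut3 below 0.08 m and x of nut1 in the frame of mat between -0.085 and 0.085 m and y of nut1 in the frame of mat between -0.08 and 0.08 m and x of nut2 in the frame of mat between -0.085 and 0.085 m and y of nut2 in the frame of mat between -0.08 and 0.08 m and x of nut3 in the frame of mat between -0.085 and 0.085 m and y of nut3 in the frame of mat between -0.08 and 0.08 m and distance between each of nut1, nut2, nut3 and nut0 below 0.11 m and distance between each of nut2, nut3 and nut1 below 0.11 m and distance between nut3 and nut2 below 0.11 m), for 0.1 s.
At the end, for the whole second after the job is handed in: All four nuts lie still on the mat, none more than 110 mm from another (centre to centre); the empty cup lies still in its cradle, its origin within 15 mm of the seat and its mouth looking up and along the cradle's x within 0.3 rad (x of nut0 in the frame of mat between -0.085 and 0.085 m and y of nut0 in the frame of mat between -0.08 and 0.08 m and height (world z) of each of nut0, nut1, nut2, nut3 below 0.08 m and x of nut1 in the frame of mat between -0.085 and 0.085 m and y of nut1 in the frame of mat between -0.08 and 0.08 m and x of nut2 in the frame of mat between -0.085 and 0.085 m and y of nut2 in the frame of mat between -0.08 and 0.08 m and x of nut3 in the frame of mat between -0.085 and 0.085 m and y of nut3 in the frame of mat between -0.08 and 0.08 m and distance between each of nut1, nut2, nut3 and nut0 below 0.11 m and distance between each of nut2, nut3 and nut1 below 0.11 m and distance between nut3 and nut2 below 0.11 m and linear speed of each of nut0, nut1, nut2, nut3, cup below 0.02 m/s and distance between cup and seat below 0.015 m and angle between the z axis of cup and the x axis of cradle, either way round below 0.3 rad and angle between cup's own z axis and vertical below 1.5 rad); the robot touches nothing.
It fails at once if a nut is higher than 0.14 m while the cup's mouth points more than 25 degrees below level (tipped from a height) (angle between cup's own z axis and vertical above 2 rad and height (world z) of any of nut0, nut1, nut2, nut3 above 0.14 m).
It fails at once if a bystander is moved by more than 30 mm (distance of any of jar, pliers, brush from where it was at the start of the episode above 0.03 m).
It also fails if it takes over 59 s, if anything falls off the work surface, if the arm or the gripper's body presses on something with over 40 N, if the wrist force passes 120 N, or if a joint passes its speed limit or range.

### The arm

A 6-joint arm with a two-finger parallel gripper is mounted at the origin on a cart in front of the work surface, level with it; the furniture and walls round the work are solid. World frame = base frame: x ahead of the robot, y to its left, z up, the work surface at z = 0. Lengths are in m, angles in rad, forces in N, time in s.
With the tool pointing down it reaches from about 0.4 to 0.825 m from the base axis. Payload 7 kg.
Tool frame: the origin (TCP) lies on the centre line of the jaws, within the pads' length; the fingertips stand 25 mm ahead of it and the grasp point (between the pads) lies 6 mm ahead of it (arm.nose_length is the distance from the TCP to the fingertips, in m); x points along the fingers, y is the direction in which the jaws open and shut, and the axes are right-handed (so a half turn about x gives the same grasp; the last joint's range is limited). The gripper opens to 88 mm and grips with 3 to 60 N. Pads are 19 mm wide; open, the fingers measure 130 mm over their backs; the gripper's body (78 mm by 193 mm) begins 47 mm behind the grasp point.
Start: joints at [-0.949, 0.359, 0.012, 0, -1.224, -0.288], TCP at [0.221, -0.638, 0.252] pointing down, gripper open.
Joint ranges: [-3.07, 3.07], [-1.43, 2.12], [-1.02, 1.25], [-3.03, 1.67], [-3.05, -0], [-3.03, 3.03]. Speed limits (rad/s): [2.39, 2.39, 3.01, 3.14, 3.14, 3.14].

### API

Orientations are given as [roll, pitch, yaw] about the fixed x, y, z axes, in that order (R = Rz(yaw) Ry(pitch) Rx(roll)).
In Python, from station import status, viewer, arm gives the robot as it stands. The module is installed in compiled form; this text tells all that it offers.
- The arm moves only by the tool apply_moves, never from a script. Its argument "commands" is a list of rows, each an object of numbers: "dx", "dy", "dz": the shift along the world's x, y, z in mm; "spin": the turn about the world's z in degrees; "hand": the closure, from 0 (fully open) to 1 (shut). A call has exactly 5 rows; each row shifts and turns the commanded pose from where the row before left it; what a row does not reach is not made up. A row lasts 1/8 s, in which the tool goes at most 62.5 mm and 10.7 degrees, less where a joint would pass 70% of its speed; a pose out of reach is approached as far as the arm can. A call is refused whole if a number of a shift passes 62.5 or a number of a turn 10.7, either way. A call with a gripper value outside its range is refused whole. The fingers move at their own pace and stop on an object; "grip_force" is the grip in N (left out, the last holds). Time passes only in rows, so rows that do not move let the fingers close, or fill a call up. It gives the time, the measured TCP pose, the force and the opening at its end, in the units of the state.
- status.get_state(): the state, without advancing time (a new reading comes with each control period).
- viewer.grab_frame(name): name is "side" or "top" or "wrist"; returns the picture (480x640x3 uint8, red, green, blue); there is no depth.
- viewer.camera_info(name): a dict with "fx", "fy", "cx", "cy" (pixels), "eye" and "attitude" of the camera in the world; the wrist camera has in their place "T_tool_cam" (4x4, takes a point from camera to tool coordinates, whose origin is the TCP and whose axes are the tool frame's). Camera axes: x right, y up, looking along -z (the intrinsics and any distortion apply to the point x, -y, -z); pixel columns grow to the right and rows downward; lengths in m; the calibration is good to about 2 mm. A picture is of the moment at which its call begins: read the wrist's pose just before it. camera_info takes no time and is no camera call.
- arm.job_done(): hands the job in, once; it reports no verdict.
The state is a dict: "t": time; "q": joint angles; "qd": joint speeds; "joint_efforts": joint torques, N m; "eef_pos": TCP position; "ee_rot": TCP orientation; "force": force on the tool from outside, world axes, zero at the start; "moment": the same for the moment, N m; "width": finger opening in m.
Only numpy, scipy, OpenCV 4.12 (cv2) and the standard library are available. Lean on these libraries where they do the work, as an engineer would, in place of code of your own. Each camera call takes 0.05 s, during which the arm holds its last target.

## Working session

There is one attempt and no reset: what is moved stays moved. The work goes in short steps, Python scripts to look and compute and a tool call to move; the robot and the scene stay as the last step left them, time stands still between calls to the robot, and variables do not carry over. Pictures are saved under pics/ and viewed, and the job is handed in when it is done.

Besides the shell and the picture viewer there is one more tool, called after ">>>" as name(argument=value, ...), one argument or row to a line, values as JSON. apply_moves: Moves the arm, as the interface text tells. Its arguments: {"type":"object","properties":{"commands":{"type":"array","items":{"type":"object","properties":{"dx":{"type":"number"},"dy":{"type":"number"},"dz":{"type":"number"},"spin":{"type":"number"},"hand":{"type":"number"}}}},"grip_force":{"type":"number"}},"required":["commands"]}

```bash
mkdir -p pics
cat > h.py <<'E'
import numpy as np, cv2
from station import status, viewer, arm
def snap(n,f):
    im=viewer.grab_frame(n); cv2.imwrite(f'pics/{f}.png',im[:,:,::-1]); return im
E
python3 - <<'E'
from h import *
s=status.get_state(); print(s)
for n in ['side','top','wrist']:
    print(n,viewer.camera_info(n)); 
for n in ['side','top']: snap(n,n+'0')
E
```

```text
{'t': 0.0, 'q': array([-9.48899450e-01,  3.59383823e-01,  1.10499827e-02, -3.45863168e-04,
       -1.22408327e+00, -2.88140595e-01]), 'qd': array([ 0.00018627,  0.00149801,  0.00019317,  0.0002458 , -0.00109326,
       -0.00215359]), 'joint_efforts': array([-3.76070716e-05, -5.82720244e+01,  2.93048662e+01,  6.99722528e+00,
        6.72475944e-03, -1.51710210e-04]), 'eef_pos': array([ 0.22098182, -0.63732865,  0.25062154]), 'ee_rot': array([1.66098938, 1.56914324, 1.99462787]), 'force': array([ 0.57789161, -0.1610775 ,  0.2990829 ]), 'moment': array([-0.04253102,  0.07645879, -0.06278783]), 'width': 0.08755879118498078}
side {'fx': 591.4881999734253, 'fy': 591.4881999734253, 'cx': 324.9991587644769, 'cy': 234.73444942523705, 'eye': array([ 0.5286246 , -1.1010523 ,  1.17572113]), 'attitude': array([ 0.83105147, -0.00557133, -0.02218575])}
top {'fx': 608.2102268729777, 'fy': 608.2102268729777, 'cx': 325.7725006045691, 'cy': 240.81058554502613, 'eye': array([0.34753078, 0.09065524, 1.57321862]), 'attitude': array([ 0.12586207, -0.00270963, -1.57588228])}
wrist {'fx': 409.77277216827883, 'fy': 409.77277216827883, 'cx': 323.5135463298535, 'cy': 240.4627556404502, 'T_tool_cam': array([[-1.10440634e-05,  2.48299221e-01, -9.68683383e-01,
        -1.32435542e-01],
       [ 9.99999281e-01, -1.15854653e-03, -3.08367275e-04,
         8.77013451e-04],
       [-1.19883212e-03, -9.68682690e-01, -2.48299030e-01,
        -6.73233099e-02],
       [ 0.00000000e+00,  0.00000000e+00,  0.00000000e+00,
         1.00000000e+00]])}
```

View pics/side0.png

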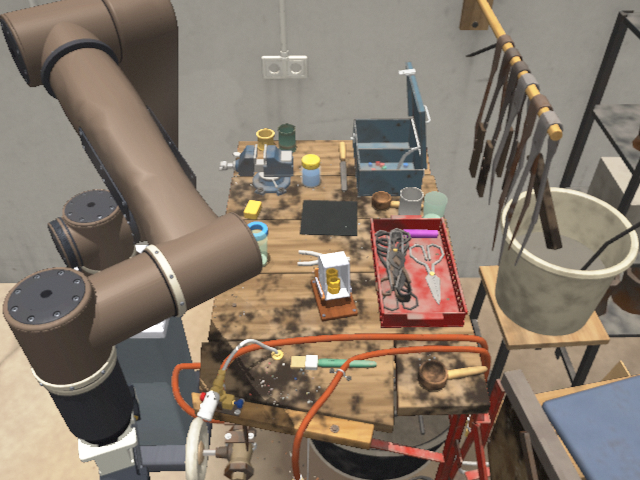

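View pics/top0.png

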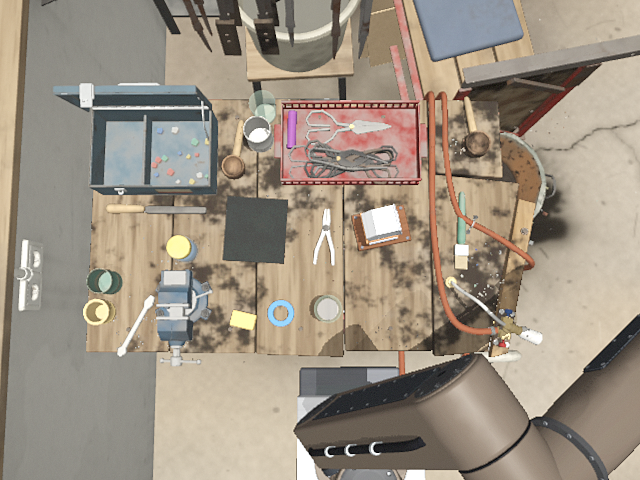

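Run:
```python
import cv2
a=cv2.imread('pics/top0.png')[180:280,210:430]; cv2.imwrite('pics/topc.png',cv2.resize(a,None,fx=3.6,fy=3.6,interpolation=cv2.INTER_CUBIC))
a=cv2.imread('pics/side0.png')[180:330,270:400]; cv2.imwrite('pics/sidec.png',cv2.resize(a,None,fx=4,fy=4,interpolation=cv2.INTER_CUBIC))
```

```text
(no output)
```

View pics/topc.png

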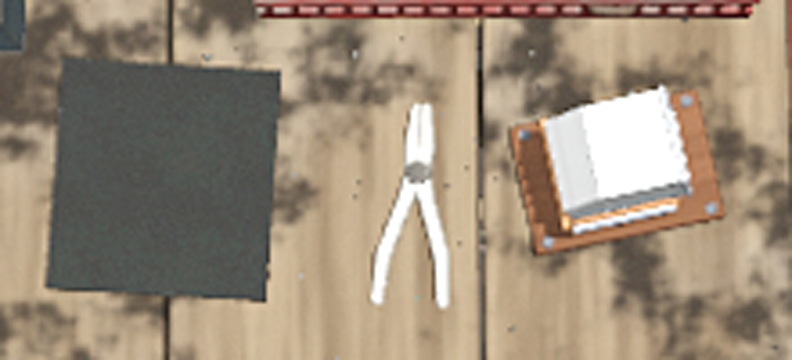

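View pics/sidec.png

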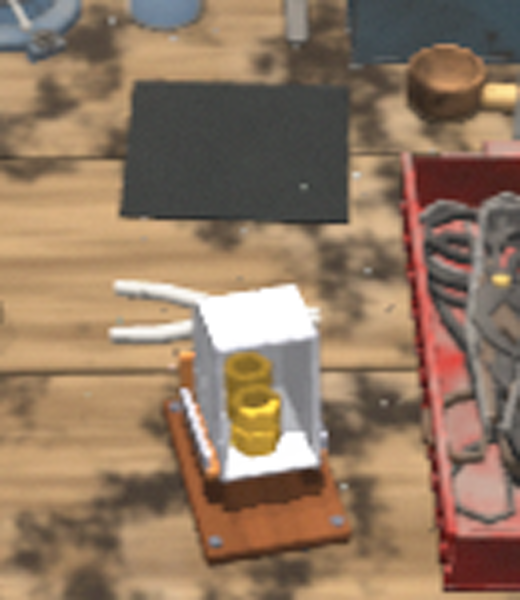

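```bash
cat >> h.py <<'E'
from scipy.spatial.transform import Rotation as Ro
def ray(n,u,v):
    c=viewer.camera_info(n); d=np.array([(u-c['cx'])/c['fx'],-(v-c['cy'])/c['fy'],-1.]); 
    if n=='wrist':
        s=status.get_state(); R=Ro.from_euler('xyz',s['ee_rot']).as_matrix(); T=c['T_tool_cam']
        return s['eef_pos']+R@T[:3,3], R@T[:3,:3]@d
    return np.array(c['eye']), Ro.from_euler('xyz',c['attitude']).as_matrix()@d
def onz(n,u,v,z):
    e,d=ray(n,u,v); return e+d*(z-e[2])/d[2]
def proj(n,P):
    c=viewer.camera_info(n); R=Ro.from_euler('xyz',c['attitude']).as_matrix(); p=R.T@(np.array(P)-c['eye']); return c['cx']+c['fx']*p[0]/-p[2], c['cy']-c['fy']*p[1]/-p[2]
E
python3 - <<'E'
from h import *
s=status.get_state(); print(Ro.from_euler('xyz',s['ee_rot']).as_matrix().round(3))
f=lambda x,y,z:onz('top',210+x/3.6,180+y/3.6,z).round(4)
print('mat');m=[f(*p,0.004) for p in [(63,58),(281,71),(266,301),(47,288)]];print(m,np.mean(m,0))
print('base');b=[f(*p,0.008) for p in [(510,125),(692,88),(723,215),(537,255)]];print(b,np.mean(b,0))
print('cup');print([f(585,108,.139),f(601,206,.139),f(662,87,.149),f(690,185,.149)])
print('bevel low',[f(543,121,.109),f(567,220,.109)])
g=lambda x,y,z:onz('side',270+x/4,180+y/4,z).round(4)
print('side mat',[g(*p,.004) for p in [(135,82),(348,88),(348,221),(121,215)]])
print('side base',[g(*p,.008) for p in [(165,402),(350,538),(210,561)]])
print('side cup rim',[g(*p,.149) for p in [(212,352),(322,338)]],[g(*p,.051) for p in [(228,478),(325,462)]])
E
```

```text
[[-0.001 -0.328  0.945]
 [ 0.001  0.945  0.328]
 [-1.     0.001 -0.   ]]
mat
[array([0.6655, 0.3426, 0.004 ]), array([0.6551, 0.1838, 0.004 ]), array([0.4871, 0.1941, 0.004 ]), array([0.4972, 0.3516, 0.004 ])] [0.576225 0.268025 0.004   ]
base
[array([0.6138, 0.0175, 0.008 ]), array([ 0.6405, -0.115 ,  0.008 ]), array([ 0.5474, -0.1354,  0.008 ]), array([ 0.519 , -0.0009,  0.008 ])] [ 0.580175 -0.05845   0.008   ]
cup
[array([ 0.6028, -0.0263,  0.139 ]), array([ 0.537 , -0.0359,  0.139 ]), array([ 0.6148, -0.0766,  0.149 ]), array([ 0.5493, -0.0938,  0.149 ])]
bevel low [array([ 5.993e-01, -2.000e-04,  1.090e-01]), array([ 0.5316, -0.0155,  0.109 ])]
side mat [array([0.5005, 0.3427, 0.004 ]), array([0.6672, 0.3328, 0.004 ]), array([0.6576, 0.1787, 0.004 ]), array([0.4909, 0.1879, 0.004 ])]
side base [array([ 0.5223, -0.0046,  0.008 ]), array([ 0.6398, -0.1253,  0.008 ]), array([ 0.5501, -0.1425,  0.008 ])]
side cup rim [array([ 0.5518, -0.096 ,  0.149 ]), array([ 0.6192, -0.0852,  0.149 ])] [array([ 0.5619, -0.1111,  0.051 ]), array([ 0.6237, -0.0987,  0.051 ])]
```

>>> apply_moves(
  commands=[
    {"dx": 24, "dy": 40, "spin": 5.5},
    {"dx": 24, "dy": 40, "spin": 5.5},
    {"dx": 24, "dy": 40, "spin": 5.5},
    {"dx": 24, "dy": 40, "spin": 5.5},
    {"dx": 24, "dy": 40, "spin": 5.5},
  ],
  grip_force=20,
)

```text
invalid input at $.commands[0]: expected keys dx, dy, dz, spin, hand
```

>>> apply_moves(
  commands=[
    {"dx": 24, "dy": 40, "spin": 5.5},
    {"dx": 24, "dy": 40, "spin": 5.5},
    {"dx": 24, "dy": 40, "spin": 5.5},
    {"dx": 24, "dy": 40, "spin": 5.5},
    {"dx": 24, "dy": 40, "spin": 5.5},
  ],
)

```text
invalid input at $.commands[0]: expected keys dx, dy, dz, spin, hand
```

>>> apply_moves(
  commands=[
    {"dx": 24, "dy": 40, "spin": 5.5},
    {"dx": 24, "dy": 40, "spin": 5.5},
    {"dx": 24, "dy": 40, "spin": 5.5},
    {"dx": 23, "dy": 38, "spin": 5.5},
    {"dx": 0, "dy": 0, "spin": 5.5},
  ],
)

```text
invalid input at $.commands[0]: expected keys dx, dy, dz, spin, hand
```

>>> apply_moves(
  commands=[
    {"dx": 24, "dy": 40, "dz": 0, "spin": 5.5, "hand": 0},
    {"dx": 24, "dy": 40, "dz": 0, "spin": 5.5, "hand": 0},
    {"dx": 24, "dy": 40, "dz": 0, "spin": 5.5, "hand": 0},
    {"dx": 24, "dy": 40, "dz": 0, "spin": 5.5, "hand": 0},
    {"dx": 24, "dy": 40, "dz": 0, "spin": 5.5, "hand": 0},
  ],
  grip_force=20,
)

```text
t: 0.72
eef_pos: [0.3416, -0.4362, 0.2513]
ee_rot: [1.424, 1.57, 2.241]
force: [0.6, -0.1, -0.8]
width: 0.0876
```

>>> apply_moves(
  commands=[
    {"dx": 24, "dy": 40, "dz": 0, "spin": 5.5, "hand": 0},
    {"dx": 24, "dy": 40, "dz": 0, "spin": 5.5, "hand": 0},
    {"dx": 24, "dy": 40, "dz": 0, "spin": 5.5, "hand": 0},
    {"dx": 24, "dy": 40, "dz": 0, "spin": 5.5, "hand": 0},
    {"dx": 24, "dy": 40, "dz": 0, "spin": 5.5, "hand": 0},
  ],
)

```text
t: 1.35
eef_pos: [0.4615, -0.2362, 0.2514]
ee_rot: [1.287, 1.571, 2.584]
force: [0.3, -0.2, -0.0]
width: 0.0875
```

>>> apply_moves(
  commands=[
    {"dx": 24, "dy": 40, "dz": 0, "spin": 5.5, "hand": 0},
    {"dx": 24, "dy": 40, "dz": 0, "spin": 5.5, "hand": 0},
    {"dx": 24, "dy": 40, "dz": 0, "spin": 5.5, "hand": 0},
    {"dx": 23, "dy": 38, "dz": 0, "spin": 5.5, "hand": 0},
    {"dx": 0, "dy": 0, "dz": 0, "spin": 5.5, "hand": 0},
  ],
)

```text
t: 1.98
eef_pos: [0.5572, -0.0773, 0.2508]
ee_rot: [1.362, 1.57, -3.141]
force: [-0.9, -1.0, 0.0]
width: 0.0877
```

Run:
```python
from h import *
s=status.get_state(); print(s['t'],s['eef_pos'],s['q'],s['force']);print(Ro.from_euler('xyz',s['ee_rot']).as_matrix().round(3))
snap('wrist','w1');snap('top','t1')
```

```text
1.975 [ 0.55722971 -0.07733782  0.25079882] [ 2.09874956e-01  1.75649708e-01 -2.40171277e-01 -2.08304198e-04
 -1.15587182e+00 -8.83785336e-04] [-0.89594549 -0.97451151  0.01059088]
[[-0.001 -0.978 -0.207]
 [-0.    -0.207  0.978]
 [-1.     0.001  0.   ]]
```

View wrist.

View pics/w1.png

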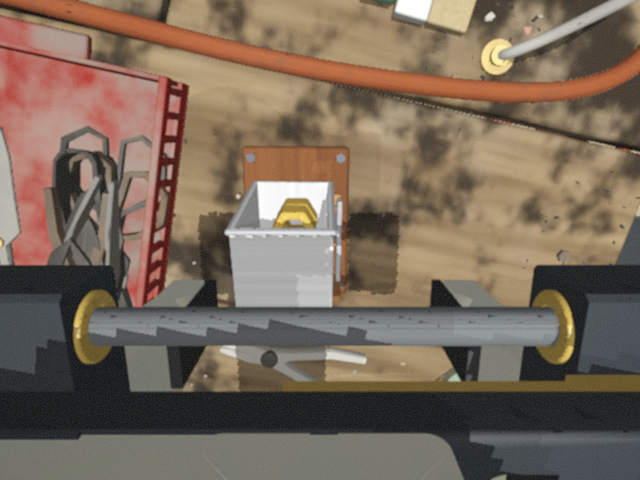

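View pics/t1.png

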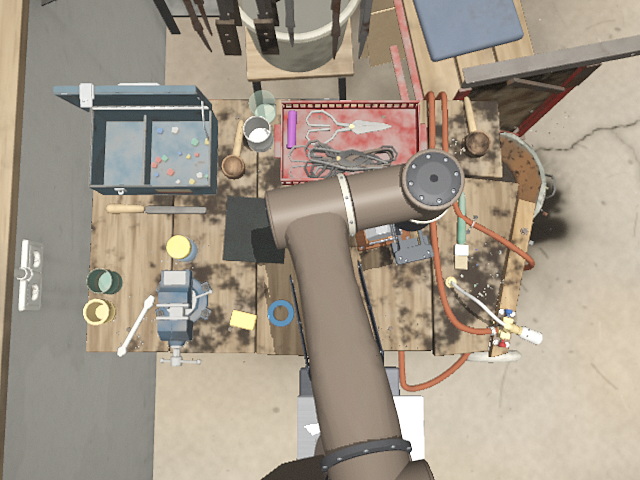

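Run:
```python
from h import *
for p in [(227,233,.149),(341,233,.149),(235,306,.141),(334,306,.141),(258,183,.051),(333,183,.051),(244,148,.008),(349,148,.008)]: print(p,onz('wrist',*p).round(4))
```

```text
(227, 233, 0.149) [ 0.6126 -0.0775  0.149 ]
(341, 233, 0.149) [ 0.547  -0.0912  0.149 ]
(235, 306, 0.141) [ 0.6021 -0.029   0.141 ]
(334, 306, 0.141) [ 0.5404 -0.0419  0.141 ]
(258, 183, 0.051) [ 0.6125 -0.0962  0.051 ]
(333, 183, 0.051) [ 0.5532 -0.1086  0.051 ]
(244, 148, 0.008) [ 0.6356 -0.1182  0.008 ]
(349, 148, 0.008) [ 0.5438 -0.1375  0.008 ]
```

>>> apply_moves(
  commands=[
    {"dx": 16, "dy": 39, "dz": 0, "spin": 0, "hand": 0},
    {"dx": 0, "dy": 0, "dz": -40, "spin": 0, "hand": 0},
    {"dx": 0, "dy": 0, "dz": -40, "spin": 0, "hand": 0},
    {"dx": 0, "dy": 0, "dz": -35, "spin": 0, "hand": 0},
    {"dx": 0, "dy": 0, "dz": -22, "spin": 0, "hand": 0},
  ],
)

```text
t: 2.7
eef_pos: [0.5709, -0.0415, 0.1127]
ee_rot: [1.53, 1.568, -2.983]
force: [0.2, 0.7, -1.0]
width: 0.0873
```

Run:
```python
from h import *
s=status.get_state(); print(s['t'],s['eef_pos'],s['force'],s['width'])
snap('wrist','w2');snap('side','s2')
```

```text
2.7 [ 0.57090471 -0.04149465  0.1126926 ] [ 0.16026514  0.66633508 -0.97491612] 0.08733725922897101
```

View pics/w2.png

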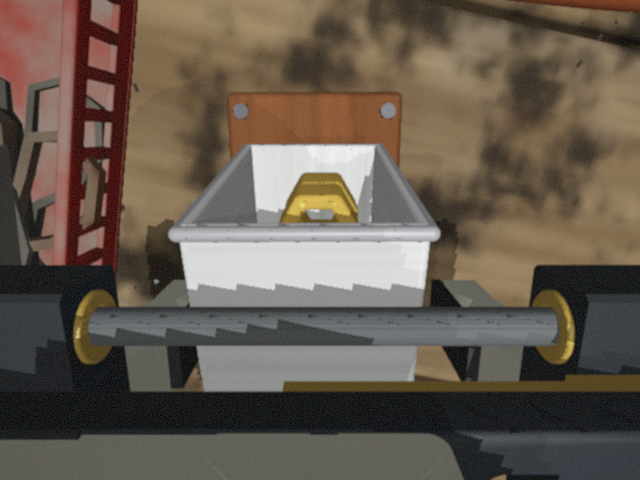

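View pics/s2.png

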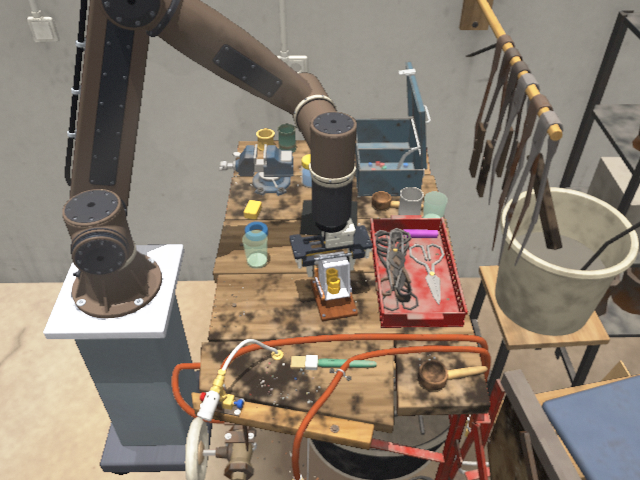

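>>> apply_moves(
  commands=[
    {"dx": 3, "dy": 3, "dz": 0, "spin": 0, "hand": 0},
    {"dx": 0, "dy": 0, "dz": 0, "spin": 0, "hand": 1},
    {"dx": 0, "dy": 0, "dz": 0, "spin": 0, "hand": 1},
    {"dx": 0, "dy": 0, "dz": 0, "spin": 0, "hand": 1},
    {"dx": 0, "dy": 0, "dz": 0, "spin": 0, "hand": 1},
  ],
  grip_force=20,
)

```text
t: 3.42
eef_pos: [0.5752, -0.0377, 0.1151]
ee_rot: [-1.572, 1.57, 0.201]
force: [-0.6, 1.3, 3.5]
width: 0.0613
```

>>> apply_moves(
  commands=[
    {"dx": 0, "dy": 0, "dz": 10, "spin": 0, "hand": 1},
    {"dx": 0, "dy": 0, "dz": 15, "spin": 0, "hand": 1},
    {"dx": 0, "dy": 0, "dz": 15, "spin": 0, "hand": 1},
    {"dx": 0, "dy": 0, "dz": 15, "spin": 0, "hand": 1},
    {"dx": 0, "dy": 0, "dz": 10, "spin": 0, "hand": 1},
  ],
)

```text
t: 4.05
eef_pos: [0.5754, -0.0377, 0.181]
ee_rot: [-1.521, 1.569, 0.252]
force: [-0.6, 0.7, -4.8]
width: 0.0621
```

Run:
```python
from h import *
s=status.get_state(); print(s['t'],s['eef_pos'],s['force'],s['moment'],s['width'])
snap('wrist','w3')
a=snap('side','s3')[180:330,270:400,::-1]; cv2.imwrite('pics/s3c.png',cv2.resize(a,None,fx=4,fy=4,interpolation=cv2.INTER_CUBIC))
```

```text
4.05 [ 0.5754427  -0.03765601  0.18101237] [-0.62280751  0.67890669 -4.80693257] [0.03904561 0.14529991 0.01522652] 0.06210657352873605
```

View pics/w3.png

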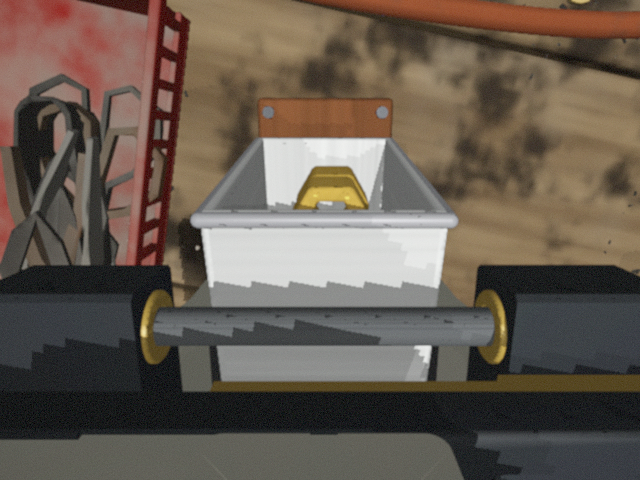

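View pics/s3c.png

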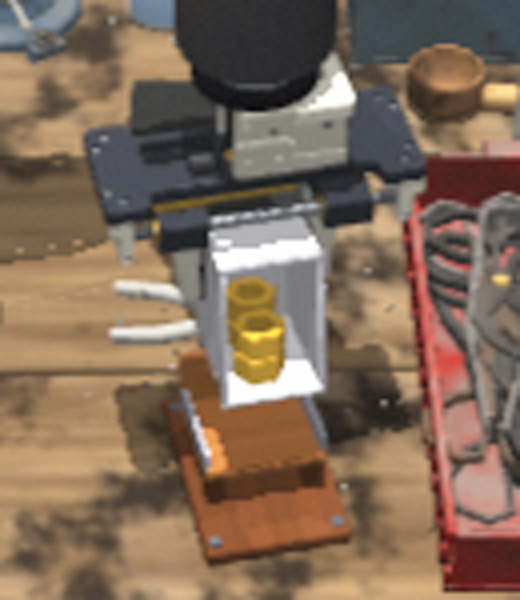

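Run:
```python
from h import *
im=cv2.imread('pics/top0.png'); hsv=cv2.cvtColor(im,cv2.COLOR_BGR2HSV)
m=cv2.inRange(hsv[220:275,150:215],(22,120,120),(35,255,255)); M=cv2.moments(m,True)
u,v=150+M['m10']/M['m00'],220+M['m01']/M['m00']; print(u,v,onz('top',u,v,.092), onz('side',311,160,.092))
```

```text
187.77272727272728 251.0 [0.51138777 0.42365016 0.092     ] [0.52461126 0.43632484 0.092     ]
```

>>> apply_moves(
  commands=[
    {"dx": 0, "dy": 10, "dz": 0, "spin": 0, "hand": 1},
    {"dx": -1, "dy": 20, "dz": 0, "spin": 0, "hand": 1},
    {"dx": -1, "dy": 30, "dz": 0, "spin": 0, "hand": 1},
    {"dx": -2, "dy": 40, "dz": 0, "spin": 0, "hand": 1},
    {"dx": -2, "dy": 40, "dz": 0, "spin": 0, "hand": 1},
  ],
)

```text
t: 4.78
eef_pos: [0.5685, 0.1046, 0.179]
ee_rot: [1.705, 1.57, -2.804]
force: [0.5, -0.2, -5.4]
width: 0.0621
```

>>> apply_moves(
  commands=[
    {"dx": -2, "dy": 40, "dz": 0, "spin": 0, "hand": 1},
    {"dx": -2, "dy": 40, "dz": 0, "spin": 0, "hand": 1},
    {"dx": -2, "dy": 40, "dz": -10, "spin": 0, "hand": 1},
    {"dx": -1, "dy": 40, "dz": -15, "spin": 0, "hand": 1},
    {"dx": -1, "dy": 35, "dz": -15, "spin": 0, "hand": 1},
  ],
)

```text
t: 5.4
eef_pos: [0.5601, 0.3, 0.1386]
ee_rot: [1.923, 1.57, -2.586]
force: [0.6, -0.4, -4.1]
width: 0.062
```

>>> apply_moves(
  commands=[
    {"dx": -1, "dy": 30, "dz": -15, "spin": 0, "hand": 1},
    {"dx": 0, "dy": 15, "dz": -15, "spin": 0, "hand": 1},
    {"dx": 0, "dy": 6, "dz": -10, "spin": 0, "hand": 1},
    {"dx": 0, "dy": 0, "dz": -6, "spin": 0, "hand": 1},
    {"dx": 0, "dy": 0, "dz": -4, "spin": 0, "hand": 1},
  ],
)

```text
t: 6.02
eef_pos: [0.5603, 0.3474, 0.0895]
ee_rot: [2.496, 1.571, -2.014]
force: [-0.7, -0.5, -4.2]
width: 0.0621
```

Run:
```python
from h import *
s=status.get_state(); print(s['t'],s['eef_pos'],s['q'],s['force'],s['moment'],s['width'])
snap('wrist','w4')
a=snap('side','s4')[130:280,230:400,::-1]; cv2.imwrite('pics/s4c.png',cv2.resize(a,None,fx=4,fy=4,interpolation=cv2.INTER_CUBIC))
```

```text
6.025 [0.56028835 0.34739887 0.08946474] [ 8.50259866e-01  4.68407680e-01 -2.16031640e-01  7.37384441e-05
 -8.86558059e-01 -6.48305577e-01] [-0.65780483 -0.47925438 -4.22546332] [ 0.00855469  0.13344334 -0.00491066] 0.06207799472700177
```

View pics/w4.png

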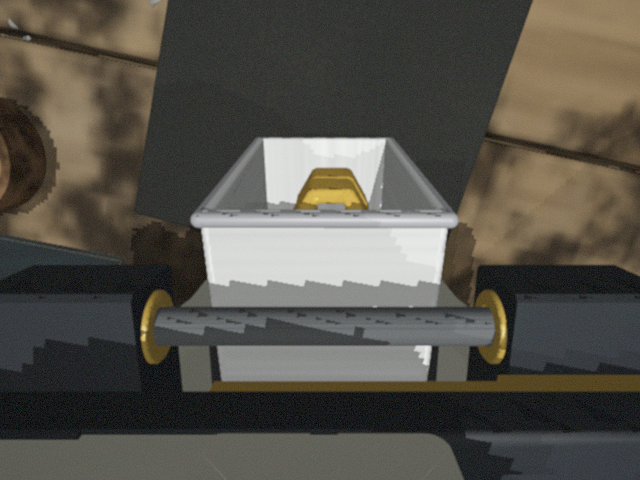

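View pics/s4c.png

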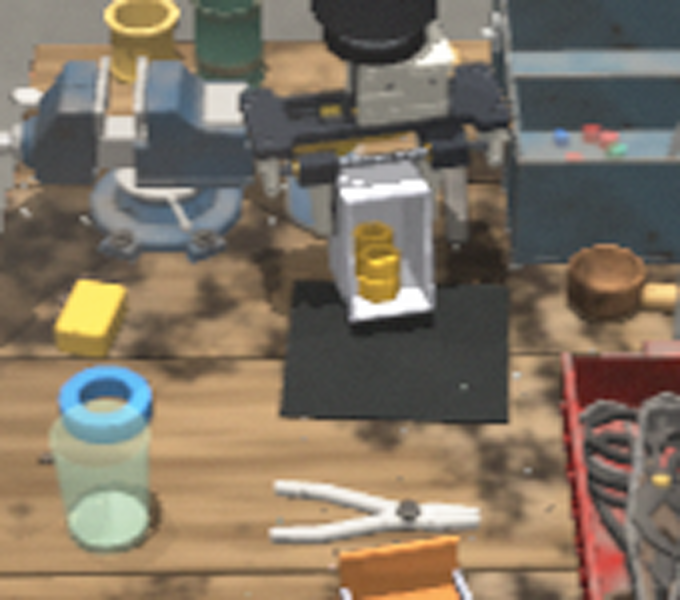

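>>> apply_moves(
  commands=[
    {"dx": 0, "dy": 0, "dz": -4, "spin": 0, "hand": 1},
    {"dx": 0, "dy": 0, "dz": -4, "spin": 0, "hand": 1},
    {"dx": 0, "dy": 0, "dz": -3, "spin": 0, "hand": 1},
    {"dx": 0, "dy": 0, "dz": -2, "spin": 0, "hand": 1},
    {"dx": 0, "dy": 0, "dz": 0, "spin": 0, "hand": 1},
  ],
  grip_force=10,
)

```text
t: 6.75
eef_pos: [0.562, 0.349, 0.0794]
ee_rot: [-1.344, 1.566, 0.43]
force: [0.7, -2.3, 10.4]
width: 0.0627
```

Run:
```python
from h import *
s=status.get_state(); print(s['t'],s['eef_pos'],s['force'],s['moment'],s['width'])
snap('wrist','w5')
```

```text
6.75 [0.56195038 0.3489962  0.07935996] [ 0.6776598  -2.27227585 10.36795984] [-0.83562626  0.31777593  0.03414008] 0.06271733431922749
```

View pics/w5.png

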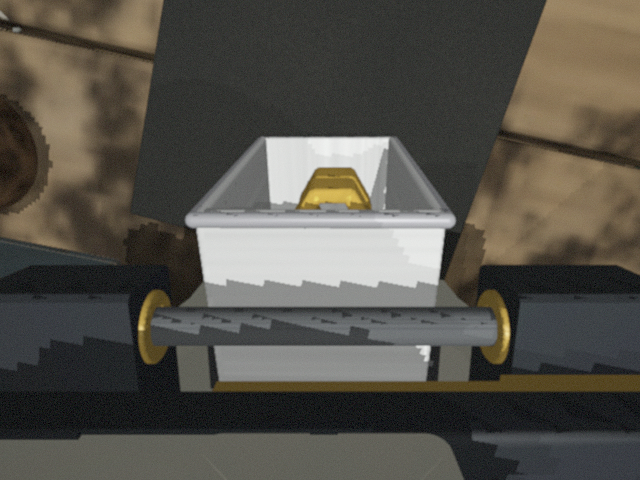

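>>> apply_moves(
  commands=[
    {"dx": 0, "dy": 0, "dz": 0, "spin": 0, "hand": 1},
    {"dx": 0, "dy": 0, "dz": 0, "spin": 0, "hand": 1},
    {"dx": 0, "dy": 0, "dz": -2, "spin": 0, "hand": 1},
    {"dx": 0, "dy": 0, "dz": -2, "spin": 0, "hand": 1},
    {"dx": 0, "dy": 0, "dz": 0, "spin": 0, "hand": 1},
  ],
  grip_force=4,
)

```text
t: 7.42
eef_pos: [0.5617, 0.3489, 0.0744]
ee_rot: [-1.296, 1.567, 0.478]
force: [2.2, -1.2, 4.1]
width: 0.063
```

Run:
```python
from h import *
s=status.get_state(); print(s['t'],s['eef_pos'],s['force'],s['moment'],s['width'])
snap('wrist','w6')
a=snap('side','s6')[130:280,230:400,::-1]; cv2.imwrite('pics/s6c.png',cv2.resize(a,None,fx=4,fy=4,interpolation=cv2.INTER_CUBIC))
```

```text
7.425 [0.56165692 0.34892446 0.07439727] [ 2.1949334  -1.17555786  4.12965521] [-0.42326881 -0.42224132  0.03394611] 0.06295158711755502
```

View pics/w6.png

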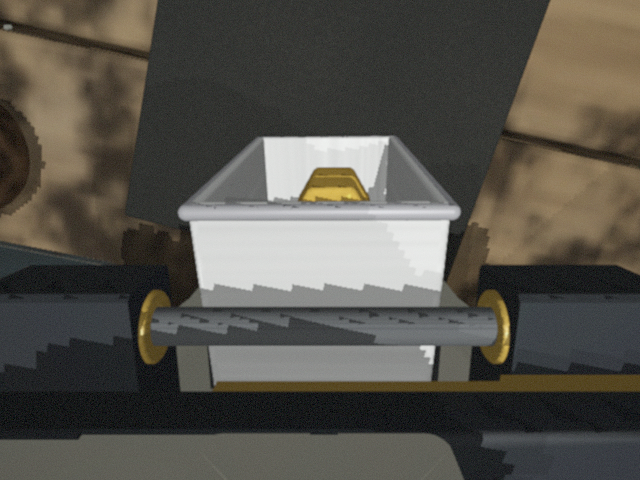

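View pics/s6c.png

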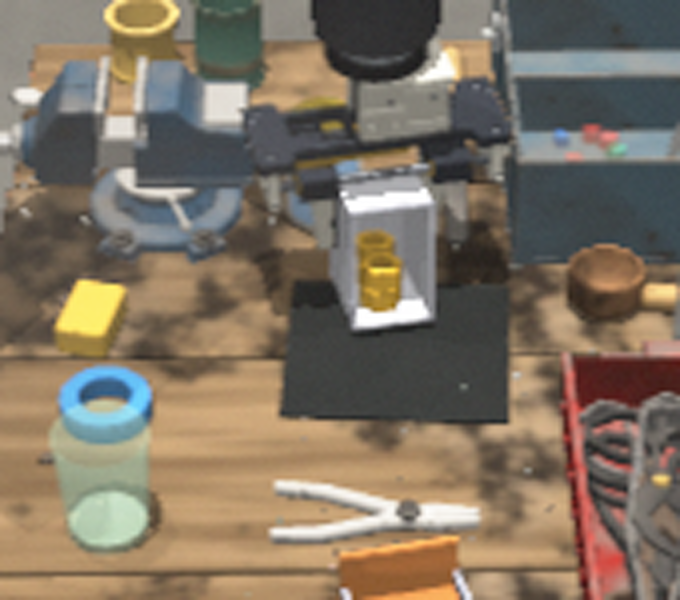

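>>> apply_moves(
  commands=[
    {"dx": 0, "dy": 0, "dz": 0, "spin": 0, "hand": 1},
    {"dx": 0, "dy": 0, "dz": 6, "spin": 0, "hand": 1},
    {"dx": 2, "dy": -10, "dz": 2, "spin": 0, "hand": 1},
    {"dx": 2, "dy": -10, "dz": 0, "spin": 0, "hand": 1},
    {"dx": 0, "dy": 0, "dz": -4, "spin": 0, "hand": 1},
  ],
  grip_force=15,
)

```text
t: 8.15
eef_pos: [0.5641, 0.3268, 0.0766]
ee_rot: [2.358, 1.57, -2.152]
force: [-5.9, -8.0, 20.0]
width: 0.0618
```

>>> apply_moves(
  commands=[
    {"dx": 0, "dy": 0, "dz": -4, "spin": 0, "hand": 1},
    {"dx": 0, "dy": 0, "dz": -2, "spin": 0, "hand": 1},
    {"dx": 0, "dy": 0, "dz": 0, "spin": 0, "hand": 1},
    {"dx": 0, "dy": 0, "dz": 0, "spin": 0, "hand": 0.12},
    {"dx": 0, "dy": 0, "dz": 0, "spin": 0, "hand": 0.12},
  ],
  grip_force=4,
)

```text
t: 8.78
eef_pos: [0.5645, 0.329, 0.0707]
ee_rot: [-0.905, 1.569, 0.869]
force: [-0.1, -0.2, -1.1]
width: 0.0748
```

Run:
```python
from h import *
s=status.get_state(); print(s['t'],s['eef_pos'],s['force'],s['moment'],s['width'])
snap('wrist','w7')
a=snap('side','s7')[130:280,230:400,::-1]; cv2.imwrite('pics/s7c.png',cv2.resize(a,None,fx=4,fy=4,interpolation=cv2.INTER_CUBIC))
```

```text
8.775 [0.56453862 0.3290147  0.07067693] [-0.06521593 -0.1518269  -1.09033036] [ 0.01795676  0.15198721 -0.02025343] 0.07480496193613434
```

View pics/w7.png

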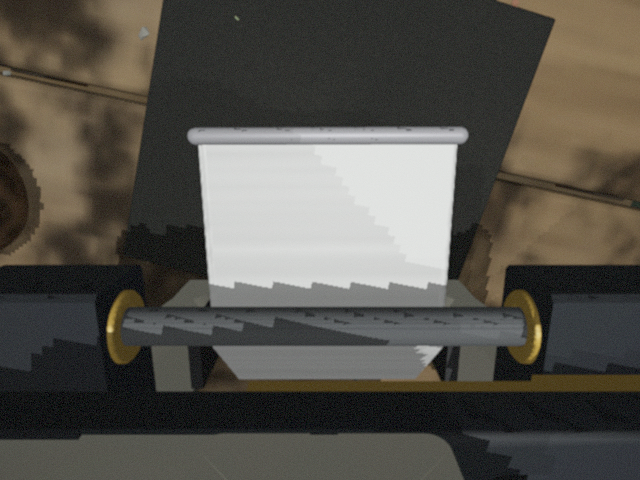

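View pics/s7c.png

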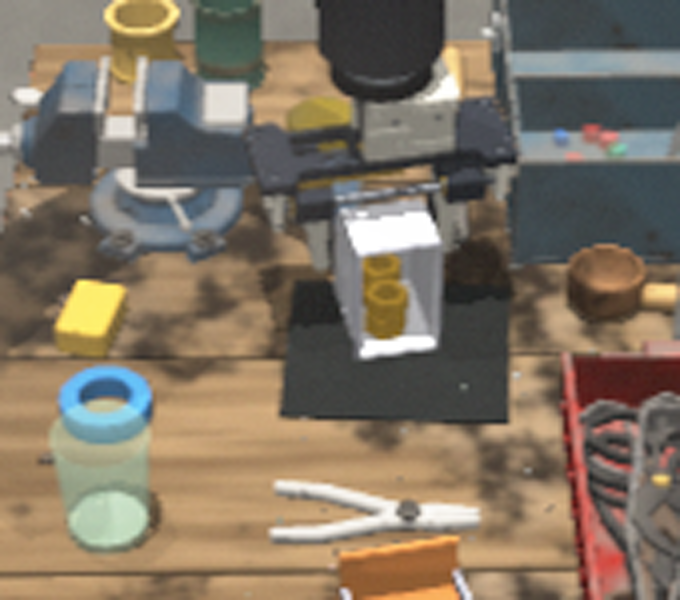

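Run:
```python
from h import *
for p in [(190,135),(467,135)]: print(onz('wrist',*p,.104).round(4))
c=lambda x,y:(230+x/4,130+y/4)
for p,z in [((343,222),.104),((440,247),.104),((358,357),.006),((440,347),.006),((352,248),.104)]: print(p,onz('side',*c(*p),z).round(4))
s=status.get_state();print(Ro.from_euler('xyz',s['ee_rot']).as_matrix().round(3))
```

```text
[0.6073 0.2704 0.104 ]
[0.5438 0.2573 0.104 ]
(343, 222) [0.5381 0.2893 0.104 ]
(440, 247) [0.6086 0.2584 0.104 ]
(358, 357) [0.5485 0.2498 0.006 ]
(440, 347) [0.6109 0.2605 0.006 ]
(352, 248) [0.5443 0.2582 0.104 ]
[[ 0.001 -0.979 -0.202]
 [ 0.001 -0.202  0.979]
 [-1.    -0.001  0.001]]
```

>>> apply_moves(
  commands=[
    {"dx": 0, "dy": 0, "dz": 0, "spin": 0, "hand": 1},
    {"dx": 0, "dy": 0, "dz": 0, "spin": 0, "hand": 1},
    {"dx": -2, "dy": 9, "dz": 0, "spin": 0, "hand": 1},
    {"dx": -2, "dy": 10, "dz": 0, "spin": 0, "hand": 1},
    {"dx": -2, "dy": 10, "dz": 0, "spin": 0, "hand": 1},
  ],
  grip_force=8,
)

```text
t: 9.5
eef_pos: [0.5579, 0.3579, 0.0703]
ee_rot: [2.07, 1.57, -2.439]
force: [-0.4, -1.1, -0.7]
width: 0.062
```

Run:
```python
from h import *
s=status.get_state(); print(s['t'],s['eef_pos'],s['force'],s['moment'],s['width'])
snap('wrist','w8')
a=snap('side','s8')[130:280,230:400,::-1]; cv2.imwrite('pics/s8c.png',cv2.resize(a,None,fx=4,fy=4,interpolation=cv2.INTER_CUBIC))
```

```text
9.5 [0.55785917 0.35792434 0.07034362] [-0.39020555 -1.10605521 -0.69742977] [-0.6486192   0.02288134  0.07118567] 0.06202778692973541
```

View pics/w8.png

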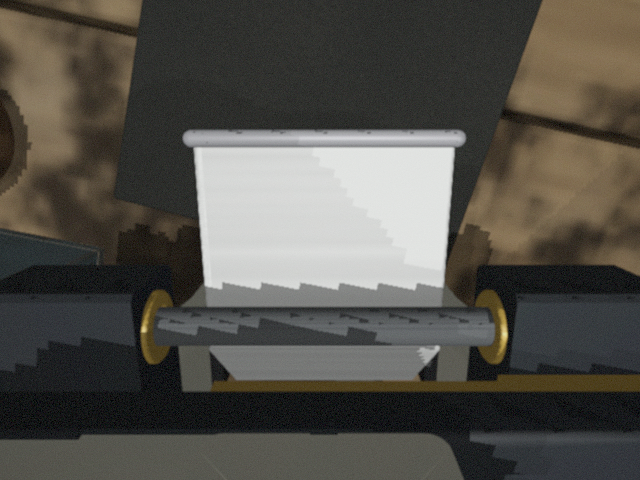

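View pics/s8c.png

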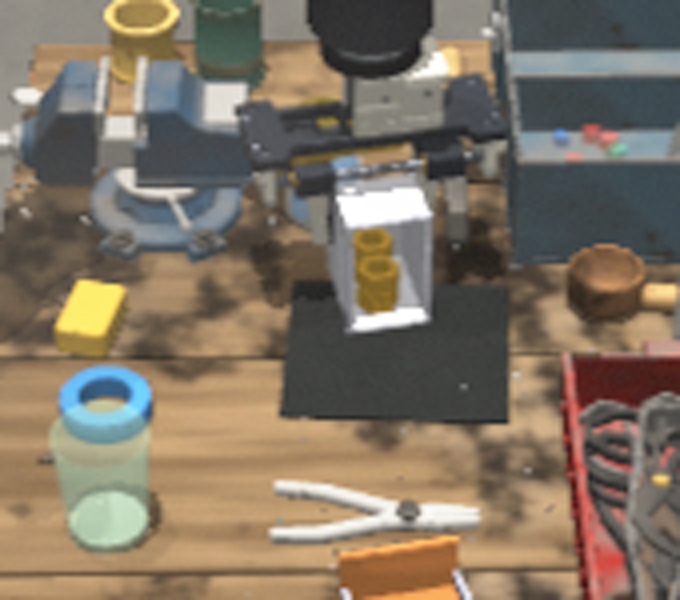

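```bash
cat > arc.py <<'E'
import numpy as np,sys
def arc(s0,h0,steps,d=(0.202,-0.979)):
    r=np.hypot(s0,h0);a=np.degrees(np.arctan2(h0,s0));ps,ph=s0,h0
    for st in steps:
        a-=st;s=r*np.cos(np.radians(a));h=r*np.sin(np.radians(a))
        print(f'th {st} dx {d[0]*(s-ps):.1f} dy {d[1]*(s-ps):.1f} dz {h-ph:.1f}  s{s:.0f} h{h:.0f}');ps,ph=s,h
E
python3 -c "
from arc import *
arc(-71,60.5,[3,4,4,4,3,8,9,10,10,10,10,10,5])"
```

```text
th 3 dx 0.7 dy -3.2 dz 3.6  s-68 h64
th 4 dx 0.9 dy -4.5 dz 4.6  s-63 h69
th 4 dx 1.0 dy -4.8 dz 4.2  s-58 h73
th 4 dx 1.1 dy -5.1 dz 3.9  s-53 h77
th 3 dx 0.8 dy -4.0 dz 2.7  s-49 h79
th 8 dx 2.3 dy -11.3 dz 6.0  s-37 h86
th 9 dx 2.8 dy -13.5 dz 4.8  s-23 h90
th 10 dx 3.2 dy -15.7 dz 2.7  s-7 h93
th 10 dx 3.3 dy -15.9 dz -0.1  s9 h93
th 10 dx 3.2 dy -15.7 dz -2.9  s25 h90
th 10 dx 3.1 dy -14.9 dz -5.7  s40 h84
th 10 dx 2.8 dy -13.7 dz -8.2  s54 h76
th 5 dx 1.3 dy -6.3 dz -5.0  s61 h71
```

>>> apply_moves(
  commands=[
    {"dx": 0.7, "dy": -3.2, "dz": 3.6, "spin": 0, "hand": 1},
    {"dx": 0.9, "dy": -4.5, "dz": 4.6, "spin": 0, "hand": 1},
    {"dx": 1, "dy": -4.8, "dz": 4.2, "spin": 0, "hand": 1},
    {"dx": 1.1, "dy": -5.1, "dz": 3.9, "spin": 0, "hand": 1},
    {"dx": 0, "dy": 0, "dz": 0, "spin": 0, "hand": 1},
  ],
  grip_force=5,
)

```text
t: 10.22
eef_pos: [0.5622, 0.3392, 0.0874]
ee_rot: [-0.953, 1.57, 0.82]
force: [0.0, -0.0, -3.9]
width: 0.0621
```

Run:
```python
from h import *
s=status.get_state(); print(s['t'],s['eef_pos'],s['force'],s['moment'],s['width'])
snap('wrist','w9')
a=snap('side','s9')[130:280,230:400,::-1]; cv2.imwrite('pics/s9c.png',cv2.resize(a,None,fx=4,fy=4,interpolation=cv2.INTER_CUBIC))
```

```text
10.225 [0.56215525 0.33920483 0.08740978] [ 0.00545664 -0.01797128 -3.91070171] [0.1186905  0.13847745 0.00261695] 0.06207526789128877
```

View pics/w9.png

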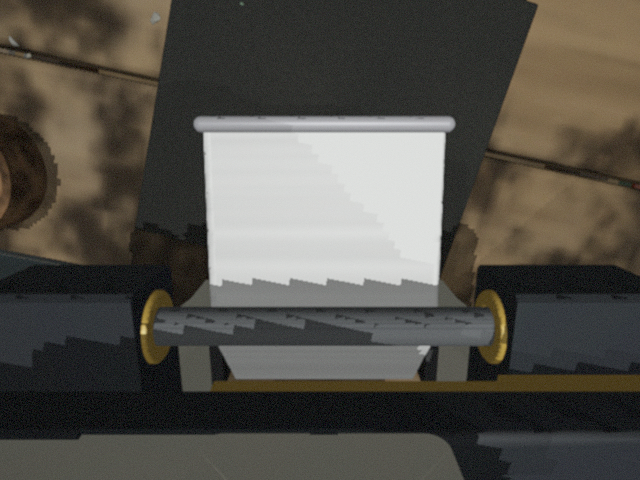

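View pics/s9c.png

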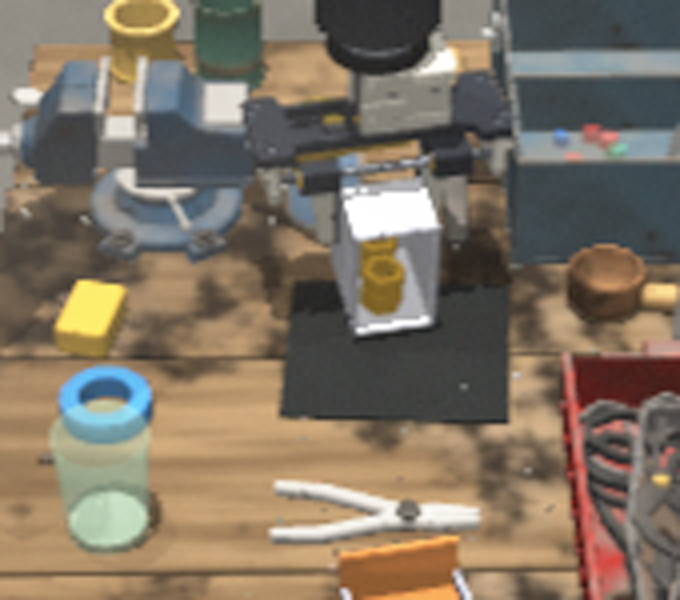

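>>> apply_moves(
  commands=[
    {"dx": 0, "dy": 0, "dz": 0, "spin": 0, "hand": 1},
    {"dx": 0, "dy": 0, "dz": 0, "spin": 0, "hand": 1},
    {"dx": 0, "dy": 0, "dz": 0, "spin": 0, "hand": 1},
    {"dx": 0, "dy": 0, "dz": 0, "spin": 0, "hand": 1},
    {"dx": 0, "dy": 0, "dz": 0, "spin": 0, "hand": 1},
  ],
  grip_force=3,
)

```text
t: 10.95
eef_pos: [0.5618, 0.3397, 0.0868]
ee_rot: [1.757, 1.571, -2.753]
force: [0.2, -0.7, -3.2]
width: 0.0621
```

Run:
```python
from h import *
s=status.get_state(); print(s['t'],s['eef_pos'],s['force'],s['moment'],s['width'])
snap('wrist','w10')
a=snap('side','s10')[130:280,230:400,::-1]; cv2.imwrite('pics/s10c.png',cv2.resize(a,None,fx=4,fy=4,interpolation=cv2.INTER_CUBIC))
```

```text
10.95 [0.56175179 0.33970153 0.08681049] [ 0.15927434 -0.71352008 -3.205989  ] [-0.08601237  0.12198481 -0.02970946] 0.06214771200252133
```

View pics/w10.png

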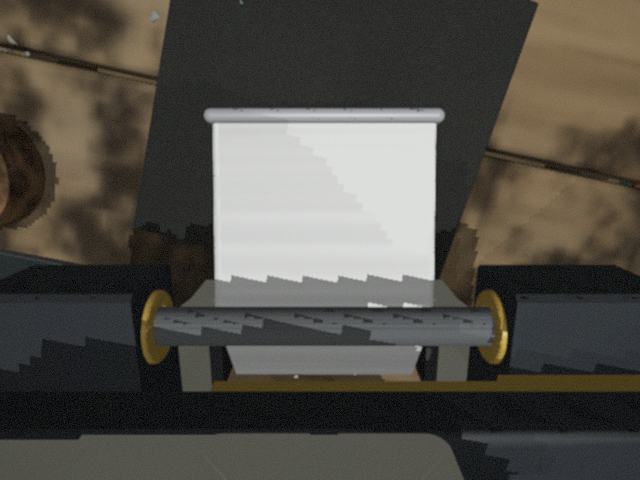

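View pics/s10c.png

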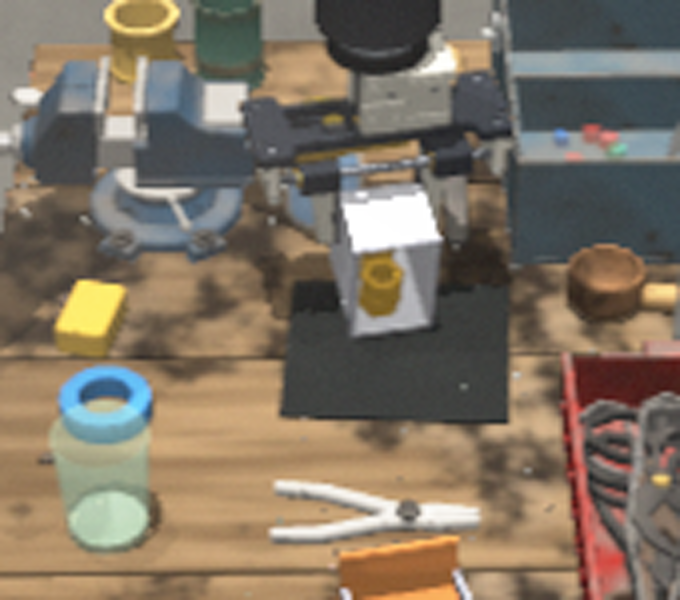

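Run:
```python
from h import *
c=lambda x,y:(230+x/4,130+y/4)
for p,z in [((350,337),.004),((437,327),.004),((347,252),.09),((440,242),.09)]: print(p,onz('side',*c(*p),z).round(4))
for p,z in [((205,115),.09),((445,115),.09)]: print(p,onz('wrist',*p,z).round(4))
from arc import *
arc(-52,77,[8,9,10,10,10,10,10,10])
```

```text
(350, 337) [0.5428 0.2756 0.004 ]
(437, 327) [0.6097 0.2864 0.004 ]
(347, 252) [0.5408 0.2712 0.09  ]
(440, 242) [0.6099 0.2821 0.09  ]
(205, 115) [0.6104 0.2765 0.09  ]
(445, 115) [0.5394 0.2618 0.09  ]
th 8 dx 2.3 dy -11.0 dz 6.5  s-41 h83
th 9 dx 2.7 dy -13.3 dz 5.4  s-27 h89
th 10 dx 3.2 dy -15.5 dz 3.4  s-11 h92
th 10 dx 3.3 dy -15.8 dz 0.6  s5 h93
th 10 dx 3.2 dy -15.7 dz -2.2  s21 h91
th 10 dx 3.1 dy -15.1 dz -5.0  s36 h86
th 10 dx 2.9 dy -14.0 dz -7.6  s51 h78
th 10 dx 2.6 dy -12.5 dz -10.0  s63 h68
```

>>> apply_moves(
  commands=[
    {"dx": 2.3, "dy": -11, "dz": 6.5, "spin": 0, "hand": 1},
    {"dx": 2.7, "dy": -13.3, "dz": 5.4, "spin": 0, "hand": 1},
    {"dx": 3.2, "dy": -15.5, "dz": 3.4, "spin": 0, "hand": 1},
    {"dx": 3.3, "dy": -15.8, "dz": 0.6, "spin": 0, "hand": 1},
    {"dx": 3.2, "dy": -15.7, "dz": -2.2, "spin": 0, "hand": 1},
  ],
)

```text
t: 11.68
eef_pos: [0.5771, 0.267, 0.1011]
ee_rot: [-1.368, 1.57, 0.406]
force: [-0.5, -0.3, -0.2]
width: 0.062
```

Run:
```python
from h import *
s=status.get_state(); print(s['t'],s['eef_pos'],s['force'],s['moment'],s['width'])
snap('wrist','w11')
a=snap('side','s11')[130:280,230:400,::-1]; cv2.imwrite('pics/s11c.png',cv2.resize(a,None,fx=4,fy=4,interpolation=cv2.INTER_CUBIC))
```

```text
11.675 [0.5770671  0.26700008 0.10109017] [-0.50492812 -0.34494018 -0.24769274] [ 0.19498597  0.19475843 -0.04788782] 0.06202800631737983
```

View pics/w11.png

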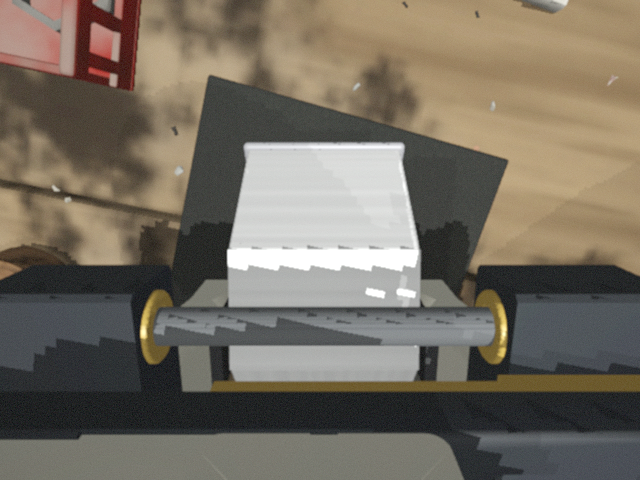

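View pics/s11c.png

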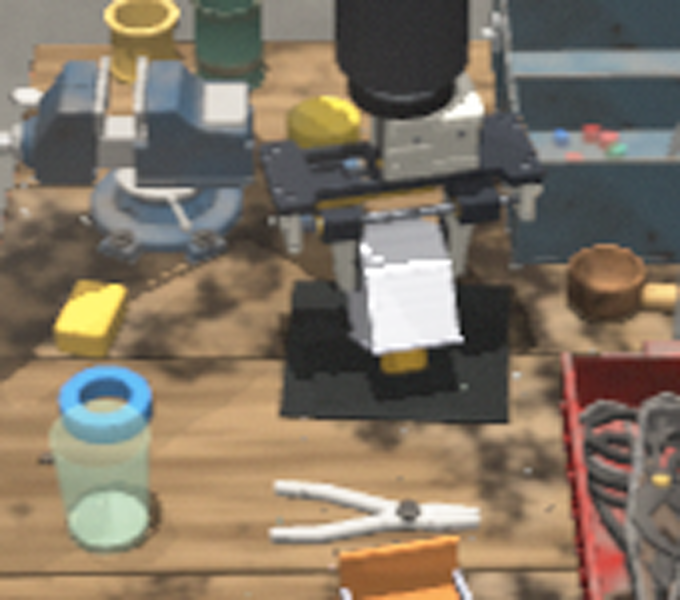

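Run:
```python
from h import *
c=lambda x,y:(230+x/4,130+y/4)
S=lambda P:((P[0]-.576)*.202-(P[1]-.267)*.979,(P[0]-.576)*.979+(P[1]-.267)*.202)
for p,z in [((404,371),.004),((428,368),.004),((382,371),.004),((372,354),.03),((463,340),.03)]: P=onz('side',*c(*p),z);print(p,P.round(4),np.round(S(P),3))
P=status.get_state()['eef_pos'];print(S(P))
for p,z in [((245,147),.035),((404,147),.035),((228,260),.1),((420,260),.1)]: P=onz('wrist',*p,z);print(p,P.round(4),np.round(S(P),3))
```

```text
(404, 371) [0.5829 0.2355 0.004 ] [0.032 0.   ]
(428, 368) [0.601  0.2387 0.004 ] [0.033 0.019]
(382, 371) [0.5663 0.2358 0.004 ] [ 0.029 -0.016]
(372, 354) [0.5585 0.2254 0.03  ] [ 0.037 -0.026]
(463, 340) [0.6267 0.2403 0.03  ] [0.036 0.044]
(np.float64(0.0011143290132591783), np.float64(0.0009944200532466833))
(245, 147) [0.6246 0.2141 0.035 ] [0.062 0.037]
(404, 147) [0.5512 0.199  0.035 ] [ 0.062 -0.038]
(228, 260) [0.6129 0.2482 0.1   ] [0.026 0.032]
(420, 260) [0.5491 0.2351 0.1   ] [ 0.026 -0.033]
```

>>> apply_moves(
  commands=[
    {"dx": 3.1, "dy": -15.1, "dz": -5, "spin": 0, "hand": 1},
    {"dx": 2.9, "dy": -14, "dz": -7.6, "spin": 0, "hand": 1},
    {"dx": 2.4, "dy": -11.5, "dz": -9, "spin": 0, "hand": 1},
    {"dx": 0, "dy": 0, "dz": -2, "spin": 0, "hand": 1},
    {"dx": 0, "dy": 0, "dz": 0, "spin": 0, "hand": 1},
  ],
)

```text
t: 12.4
eef_pos: [0.5845, 0.2276, 0.0762]
ee_rot: [1.884, 1.569, -2.626]
force: [0.4, -0.2, -2.0]
width: 0.0622
```

Run:
```python
from h import *
s=status.get_state(); print(s['t'],s['eef_pos'],s['force'],s['moment'],s['width'])
snap('wrist','w12')
a=snap('side','s12')[130:280,230:400,::-1]; cv2.imwrite('pics/s12c.png',cv2.resize(a,None,fx=4,fy=4,interpolation=cv2.INTER_CUBIC))
```

```text
12.4 [0.58449416 0.22755869 0.07621507] [ 0.36139135 -0.16709065 -2.02822688] [ 0.03294651  0.11991041 -0.04260929] 0.06221322693184514
```

View pics/w12.png

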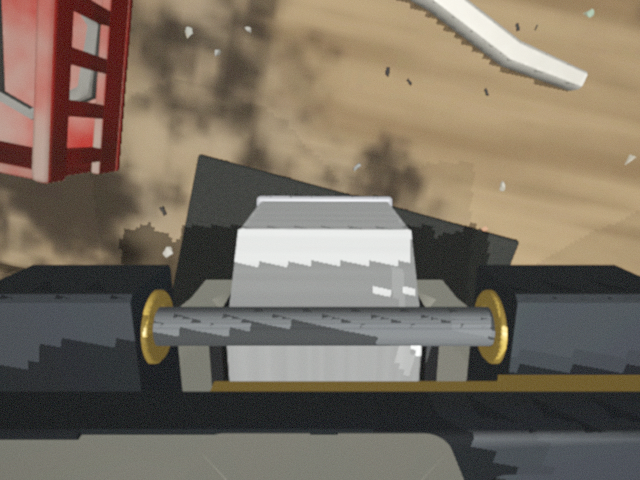

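View pics/s12c.png

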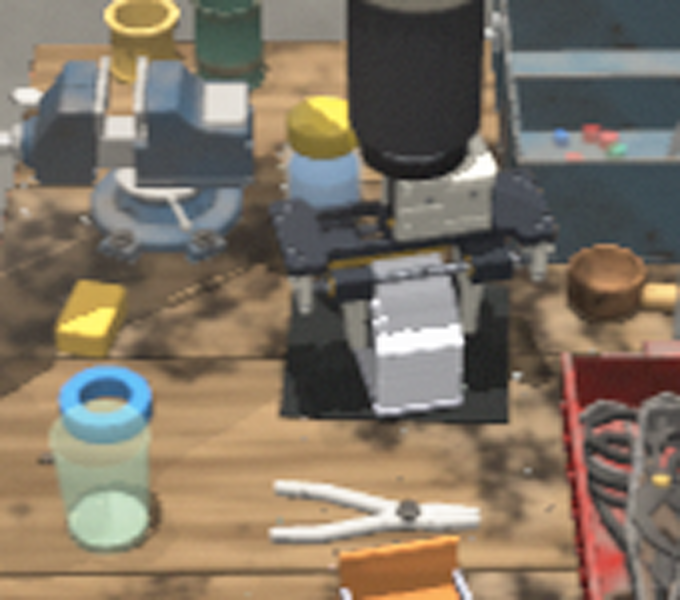

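```bash
cat >> h.py <<'E'
S=lambda P:np.round(((P[0]-.576)*.202-(P[1]-.267)*.979,(P[0]-.576)*.979+(P[1]-.267)*.202),4)
E
python3 - <<'E'
from h import *
c=lambda x,y:(230+x/4,130+y/4)
print('tcp',S(status.get_state()['eef_pos']))
for p,z in [((375,417),.004),((463,404),.004),((378,352),.061),((462,338),.061)]: P=onz('side',*c(*p),z);print(p,P.round(4),S(P))
for p,z in [((257,198),.006),((392,198),.006),((238,230),.061),((412,230),.061)]: P=onz('wrist',*p,z);print(p,P.round(4),S(P))
E
```

```text
tcp [0.0398 0.0006]
(375, 417) [0.56   0.1846 0.004 ] [ 0.0775 -0.0323]
(463, 404) [0.6254 0.1978 0.004 ] [0.0777 0.0344]
(378, 352) [0.5621 0.1916 0.061 ] [ 0.071  -0.0289]
(462, 338) [0.6234 0.2062 0.061 ] [0.0691 0.0342]
(257, 198) [0.6233 0.1999 0.006 ] [0.0753 0.0328]
(392, 198) [0.5574 0.1862 0.006 ] [ 0.0753 -0.0345]
(238, 230) [0.6212 0.2032 0.061 ] [0.0716 0.0313]
(412, 230) [0.558  0.1901 0.061 ] [ 0.0716 -0.0331]
```

>>> apply_moves(
  commands=[
    {"dx": 0, "dy": 0, "dz": 0, "spin": 0, "hand": 0.15},
    {"dx": 0, "dy": 0, "dz": 0, "spin": 0, "hand": 0.15},
    {"dx": 0, "dy": 0, "dz": 0, "spin": 0, "hand": 0.15},
    {"dx": 0, "dy": 0, "dz": 0, "spin": 0, "hand": 0.15},
    {"dx": 0, "dy": 0, "dz": 0, "spin": 0, "hand": 0.15},
  ],
)

```text
t: 13.12
eef_pos: [0.5849, 0.2278, 0.077]
ee_rot: [-1.301, 1.571, 0.473]
force: [0.1, 0.9, 0.4]
width: 0.0745
```

Run:
```python
from h import *
s=status.get_state(); print(s['t'],s['eef_pos'],s['force'],s['width'])
snap('wrist','w13')
a=snap('side','s13')[180:280,270:390,::-1]; cv2.imwrite('pics/s13c.png',cv2.resize(a,None,fx=6,fy=6,interpolation=cv2.INTER_CUBIC))
```

```text
13.125 [0.58494271 0.22778769 0.0770275 ] [0.08983706 0.91518813 0.43191719] 0.0744725531846542
```

View pics/w13.png

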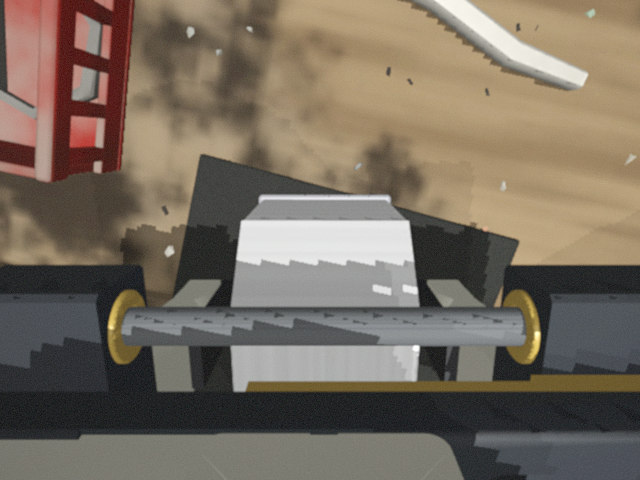

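View pics/s13c.png

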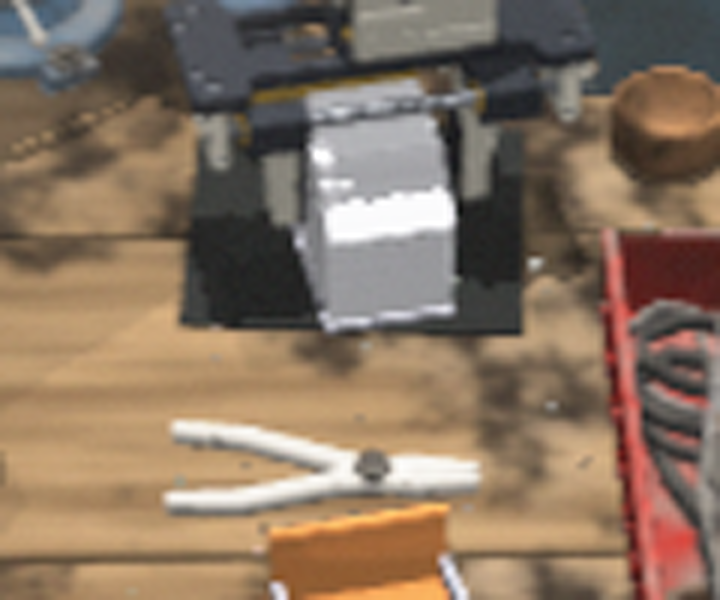

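>>> apply_moves(
  commands=[
    {"dx": 0, "dy": 0, "dz": -7, "spin": 0, "hand": 0.15},
    {"dx": 0, "dy": 0, "dz": -7, "spin": 0, "hand": 0.15},
    {"dx": 0, "dy": 0, "dz": 0, "spin": 0, "hand": 1},
    {"dx": 0, "dy": 0, "dz": 0, "spin": 0, "hand": 1},
    {"dx": 0, "dy": 0, "dz": 0, "spin": 0, "hand": 1},
  ],
  grip_force=18,
)

```text
t: 13.85
eef_pos: [0.5848, 0.2277, 0.0629]
ee_rot: [1.615, 1.571, -2.895]
force: [0.4, 0.1, -1.9]
width: 0.0621
```

>>> apply_moves(
  commands=[
    {"dx": 0, "dy": 0, "dz": 5, "spin": 0, "hand": 1},
    {"dx": 0, "dy": 0, "dz": 8, "spin": 0, "hand": 1},
    {"dx": 0, "dy": 0, "dz": 12, "spin": 0, "hand": 1},
    {"dx": 0, "dy": 0, "dz": 15, "spin": 0, "hand": 1},
    {"dx": 0, "dy": 0, "dz": 20, "spin": 0, "hand": 1},
  ],
)

```text
t: 14.48
eef_pos: [0.5848, 0.2277, 0.1242]
ee_rot: [-0.364, 1.571, 1.409]
force: [1.1, 0.2, -1.3]
width: 0.0618
```

>>> apply_moves(
  commands=[
    {"dx": 0, "dy": 0, "dz": 20, "spin": 0, "hand": 1},
    {"dx": 0, "dy": 0, "dz": 20, "spin": 0, "hand": 1},
    {"dx": 0, "dy": 0, "dz": 15, "spin": 0, "hand": 1},
    {"dx": 0, "dy": 0, "dz": 0, "spin": 0, "hand": 1},
    {"dx": 0, "dy": 0, "dz": 0, "spin": 0, "hand": 1},
  ],
)

```text
t: 15.1
eef_pos: [0.5845, 0.2276, 0.1774]
ee_rot: [1.605, 1.57, -2.905]
force: [0.1, -0.6, -1.3]
width: 0.0619
```

Run:
```python
from h import *
s=status.get_state(); print(s['t'],s['eef_pos'],s['force'],s['width'])
snap('wrist','w14')
a=snap('side','s14')[150:280,250:400,::-1]; cv2.imwrite('pics/s14c.png',cv2.resize(a,None,fx=5,fy=4.6,interpolation=cv2.INTER_CUBIC))
```

```text
15.1 [0.58449487 0.22760582 0.17738489] [ 0.07181585 -0.6276885  -1.30158829] 0.061862086664653385
```

View pics/w14.png

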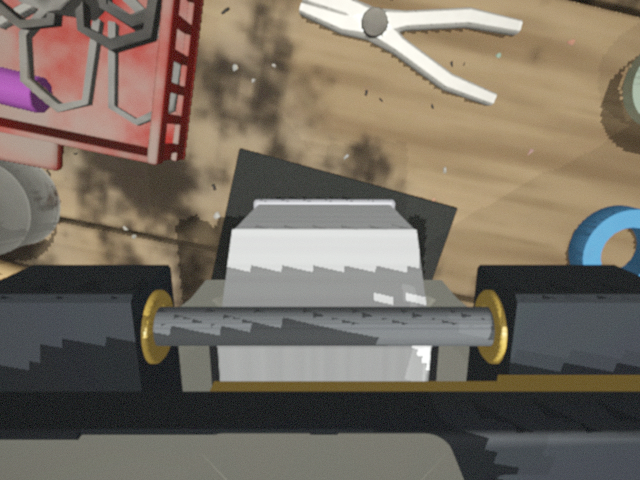

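View pics/s14c.png

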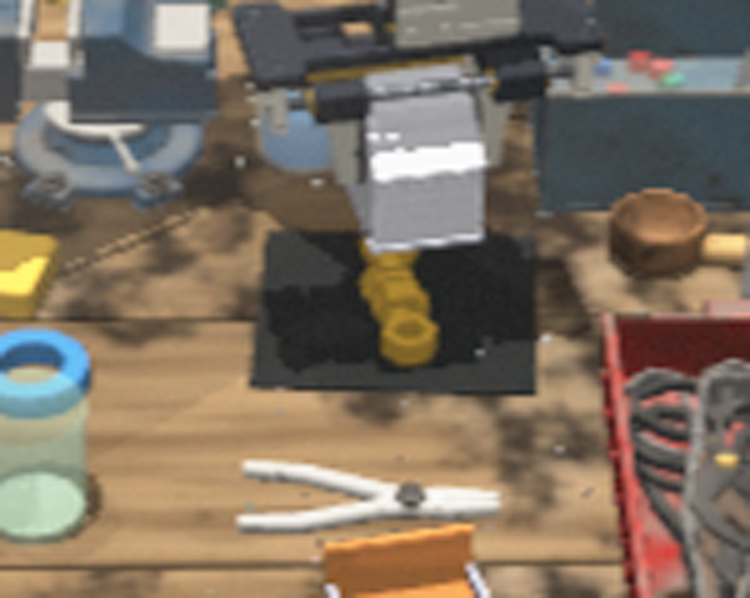

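Run:
```python
from h import *
print('tcp',S(status.get_state()['eef_pos']))
for p,z in [((253,203),.118),((395,203),.118),((231,230),.175),((420,230),.175)]: P=onz('wrist',*p,z);print(p,P.round(4),S(P))
# nuts in side view
c=lambda x,y:(250+x/5,150+y/4.6)
for p in [(409,335),(400,295),(388,255)]: P=onz('side',*c(*p),.02);print(p,P.round(3))
```

```text
tcp [0.0404 0.0003]
(253, 203) [0.6229 0.1998 0.118 ] [0.0753 0.0324]
(395, 203) [0.5574 0.1863 0.118 ] [ 0.0753 -0.0345]
(231, 230) [0.621  0.1994 0.175 ] [0.0753 0.0304]
(420, 230) [0.5587 0.1865 0.175 ] [ 0.0753 -0.0332]
(409, 335) [0.584 0.217 0.02 ]
(400, 295) [0.58  0.257 0.02 ]
(388, 255) [0.574 0.298 0.02 ]
```

>>> apply_moves(
  commands=[
    {"dx": 1, "dy": -25, "dz": 0, "spin": 0, "hand": 1},
    {"dx": 2, "dy": -40, "dz": 0, "spin": 0, "hand": 1},
    {"dx": 2, "dy": -45, "dz": 0, "spin": 0, "hand": 1},
    {"dx": 2, "dy": -45, "dz": 0, "spin": 0, "hand": 1},
    {"dx": 2, "dy": -45, "dz": 0, "spin": 0, "hand": 1},
  ],
)

```text
t: 15.82
eef_pos: [0.5934, 0.0254, 0.1775]
ee_rot: [1.766, 1.57, -2.744]
force: [0.4, -0.2, -1.8]
width: 0.062
```

>>> apply_moves(
  commands=[
    {"dx": 2, "dy": -45, "dz": 0, "spin": 0, "hand": 1},
    {"dx": 2, "dy": -45, "dz": 0, "spin": 0, "hand": 1},
    {"dx": 2, "dy": -45, "dz": 0, "spin": 0, "hand": 1},
    {"dx": 2, "dy": -40, "dz": 0, "spin": 0, "hand": 1},
    {"dx": 1, "dy": -24, "dz": 0, "spin": 0, "hand": 1},
  ],
)

```text
t: 16.45
eef_pos: [0.6019, -0.174, 0.1773]
ee_rot: [1.454, 1.569, -3.057]
force: [1.1, 0.5, -2.3]
width: 0.0621
```

>>> apply_moves(
  commands=[
    {"dx": 0, "dy": 0, "dz": -20, "spin": 0, "hand": 1},
    {"dx": 0, "dy": 0, "dz": -25, "spin": 0, "hand": 1},
    {"dx": 0, "dy": 0, "dz": -20, "spin": 0, "hand": 1},
    {"dx": 0, "dy": 0, "dz": -15, "spin": 0, "hand": 1},
    {"dx": 0, "dy": 0, "dz": 0, "spin": 0, "hand": 1},
  ],
)

```text
t: 17.08
eef_pos: [0.6018, -0.1716, 0.0966]
ee_rot: [1.368, 1.568, 3.141]
force: [0.0, -0.2, -2.4]
width: 0.0615
```

Run:
```python
from h import *
s=status.get_state(); print(s['t'],s['eef_pos'],s['force'],s['width'])
snap('wrist','w15')
a=snap('side','s15')[180:330,250:420,::-1]; cv2.imwrite('pics/s15c.png',cv2.resize(a,None,fx=4,fy=4,interpolation=cv2.INTER_CUBIC))
a=snap('top','t15')[150:300,210:460,::-1]; cv2.imwrite('pics/t15c.png',cv2.resize(a,None,fx=3,fy=3,interpolation=cv2.INTER_CUBIC))
```

```text
17.075 [ 0.60184139 -0.17157145  0.09659231] [ 0.03649206 -0.24005001 -2.3805984 ] 0.06151356729147631
```

View pics/s15c.png

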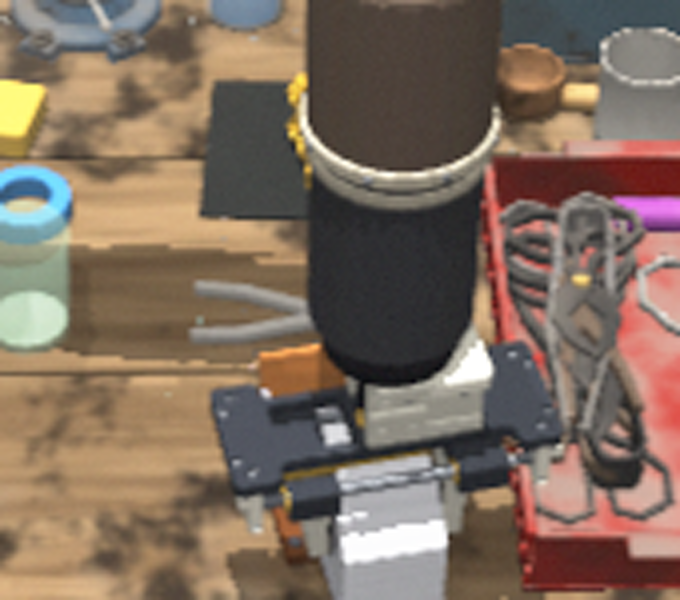

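View pics/t15c.png

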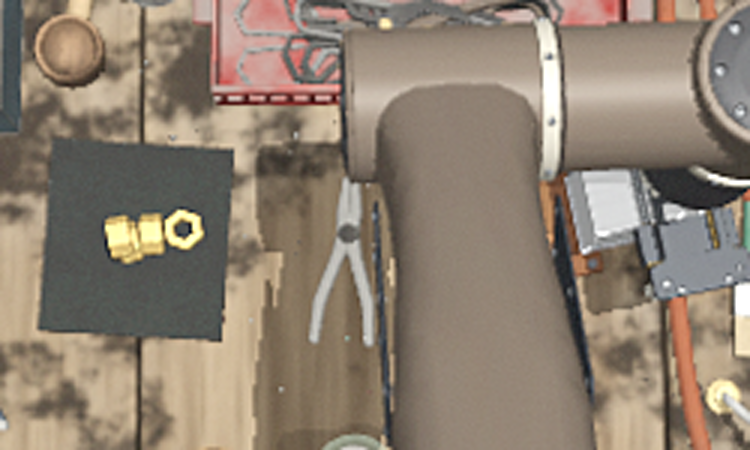

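```bash
python3 -c "
from arc import *
arc(65,42,[-6,-8,-8]+[-8]*9+[-6])"
```

```text
th -6 dx -1.0 dy 4.6 dz 6.6  s60 h49
th -8 dx -1.5 dy 7.2 dz 7.9  s53 h56
th -8 dx -1.7 dy 8.2 dz 6.8  s45 h63
th -8 dx -1.9 dy 9.0 dz 5.6  s35 h69
th -8 dx -2.0 dy 9.7 dz 4.2  s25 h73
th -8 dx -2.1 dy 10.2 dz 2.8  s15 h76
th -8 dx -2.2 dy 10.5 dz 1.3  s4 h77
th -8 dx -2.2 dy 10.6 dz -0.2  s-7 h77
th -8 dx -2.2 dy 10.4 dz -1.7  s-17 h75
th -8 dx -2.1 dy 10.1 dz -3.1  s-28 h72
th -8 dx -2.0 dy 9.6 dz -4.5  s-37 h68
th -8 dx -1.8 dy 8.9 dz -5.9  s-46 h62
th -6 dx -1.3 dy 6.1 dz -5.2  s-53 h57
```

>>> apply_moves(
  commands=[
    {"dx": -0.6, "dy": 4, "dz": 0, "spin": 0, "hand": 1},
    {"dx": -1.2, "dy": 6, "dz": 0, "spin": 0, "hand": 1},
    {"dx": -1.2, "dy": 6, "dz": 0, "spin": 0, "hand": 1},
    {"dx": -0.5, "dy": 4, "dz": 0, "spin": 0, "hand": 1},
    {"dx": -0.5, "dy": 3, "dz": 1, "spin": 0, "hand": 1},
  ],
  grip_force=4,
)

```text
t: 17.85
eef_pos: [0.5992, -0.1481, 0.0993]
ee_rot: [-2.314, 1.57, -0.54]
force: [-0.3, -2.2, -0.4]
width: 0.0623
```

Run:
```python
from h import *
s=status.get_state(); print(s['t'],s['eef_pos'],s['force'],s['moment'],s['width'])
snap('wrist','w16')
```

```text
17.85 [ 0.59919941 -0.14810234  0.09934818] [-0.31243713 -2.23512067 -0.35378285] [-0.95421089 -0.04067358 -0.03188735] 0.06226181351511977
```

View pics/w16.png

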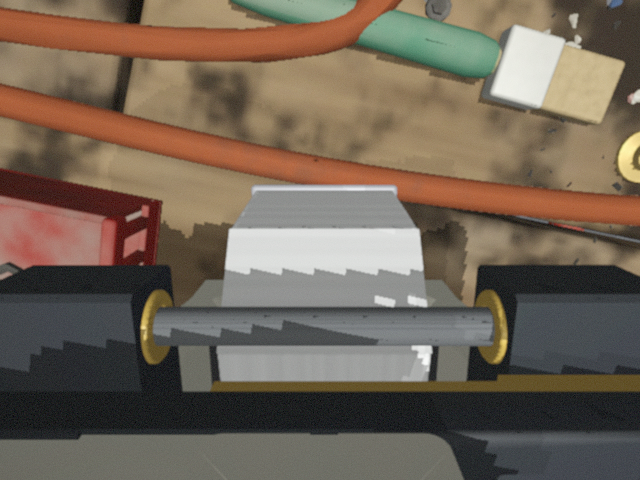

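>>> apply_moves(
  commands=[
    {"dx": -1.5, "dy": 7.2, "dz": 9, "spin": 0, "hand": 1},
    {"dx": -1.7, "dy": 8.2, "dz": 7.5, "spin": 0, "hand": 1},
    {"dx": -1.9, "dy": 9, "dz": 6, "spin": 0, "hand": 1},
    {"dx": -2, "dy": 9.7, "dz": 4.5, "spin": 0, "hand": 1},
    {"dx": 0, "dy": 0, "dz": 0, "spin": 0, "hand": 1},
  ],
)

```text
t: 18.52
eef_pos: [0.592, -0.1131, 0.1266]
ee_rot: [-1.431, 1.57, 0.343]
force: [-0.1, 0.0, -2.5]
width: 0.062
```

Run:
```python
from h import *
s=status.get_state(); print(s['t'],s['eef_pos'],s['force'],s['moment'],s['width'])
snap('wrist','w17')
a=snap('side','s17')[180:330,250:420,::-1]; cv2.imwrite('pics/s17c.png',cv2.resize(a,None,fx=4,fy=4,interpolation=cv2.INTER_CUBIC))
```

```text
18.525 [ 0.59196298 -0.1131321   0.12655126] [-0.09127335  0.02414231 -2.49274292] [-0.01686139  0.08755706  0.05988277] 0.061964379565622375
```

View pics/w17.png

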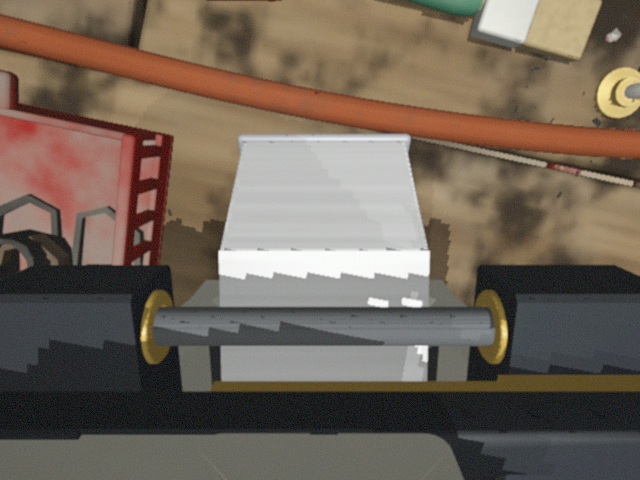

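View pics/s17c.png

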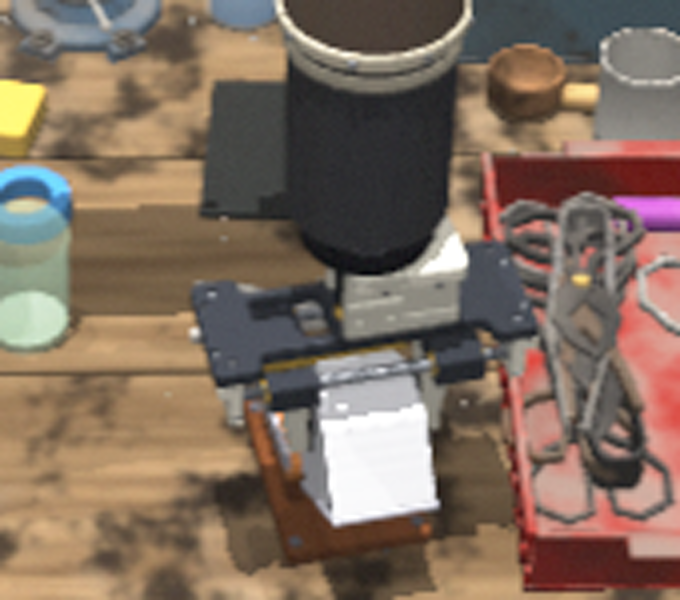

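```bash
python3 -c "
from arc import *
arc(23.3,71.9,[-9]*6+[-7])"
```

```text
th -9 dx -2.3 dy 11.3 dz 2.8  s12 h75
th -9 dx -2.4 dy 11.6 dz 0.9  s-0 h76
th -9 dx -2.4 dy 11.6 dz -0.9  s-12 h75
th -9 dx -2.3 dy 11.3 dz -2.8  s-23 h72
th -9 dx -2.2 dy 10.7 dz -4.5  s-34 h67
th -9 dx -2.0 dy 9.9 dz -6.2  s-44 h61
th -7 dx -1.4 dy 7.0 dz -5.9  s-52 h55
```

>>> apply_moves(
  commands=[
    {"dx": -2.3, "dy": 11.3, "dz": 1.5, "spin": 0, "hand": 1},
    {"dx": -2.4, "dy": 11.6, "dz": 0.5, "spin": 0, "hand": 1},
    {"dx": -2.4, "dy": 11.6, "dz": -1, "spin": 0, "hand": 1},
    {"dx": -2.3, "dy": 11.3, "dz": -3, "spin": 0, "hand": 1},
    {"dx": 0, "dy": 0, "dz": 0, "spin": 0, "hand": 1},
  ],
)

```text
t: 19.25
eef_pos: [0.5822, -0.0672, 0.1236]
ee_rot: [0.383, 1.57, 2.158]
force: [0.9, -0.3, -2.1]
width: 0.0619
```

Run:
```python
from h import *
s=status.get_state(); print(s['t'],s['eef_pos'],s['force'],s['moment'],s['width'])
snap('wrist','w18')
a=snap('side','s18')[180:330,250:420,::-1]; cv2.imwrite('pics/s18c.png',cv2.resize(a,None,fx=4,fy=4,interpolation=cv2.INTER_CUBIC))
```

```text
19.25 [ 0.58219739 -0.06715014  0.12358683] [ 0.8624537  -0.31807711 -2.11262002] [ 0.0583794   0.13288265 -0.05564722] 0.06192700937035051
```

View pics/w18.png

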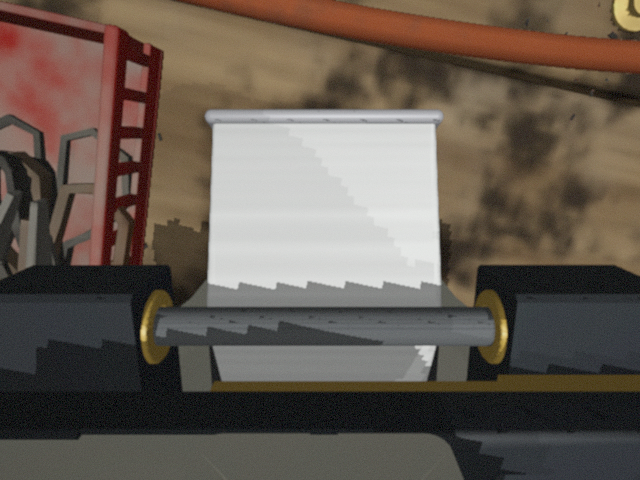

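View pics/s18c.png

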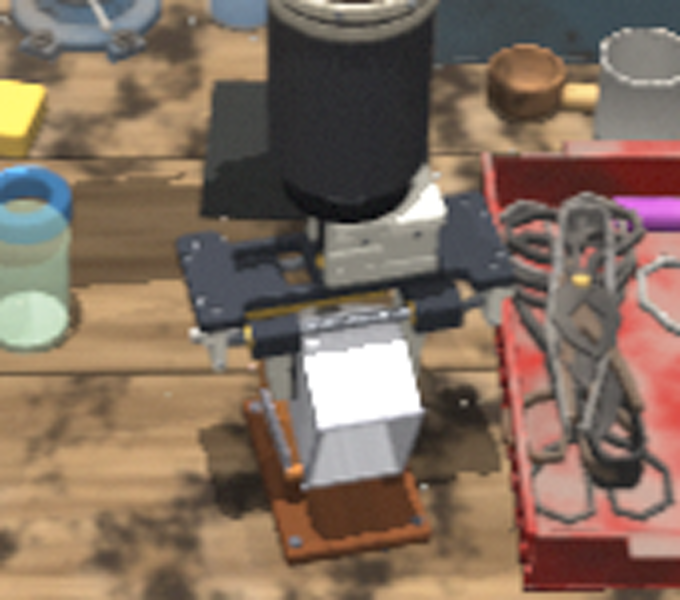

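>>> apply_moves(
  commands=[
    {"dx": -2.2, "dy": 10.5, "dz": -3, "spin": 0, "hand": 1},
    {"dx": -2, "dy": 10, "dz": -3, "spin": 0, "hand": 1},
    {"dx": -1.5, "dy": 7, "dz": -3, "spin": 0, "hand": 1},
    {"dx": 0, "dy": 0, "dz": -2, "spin": 0, "hand": 1},
    {"dx": 0, "dy": 0, "dz": 0, "spin": 0, "hand": 1},
  ],
)

```text
t: 19.98
eef_pos: [0.5767, -0.0406, 0.1128]
ee_rot: [0.446, 1.571, 2.22]
force: [-0.0, 0.3, -1.5]
width: 0.0619
```

Run:
```python
from h import *
s=status.get_state(); print(s['t'],s['eef_pos'],s['force'],s['moment'],s['width'])
snap('wrist','w19')
a=snap('side','s19')[180:330,250:420,::-1]; cv2.imwrite('pics/s19c.png',cv2.resize(a,None,fx=4,fy=4,interpolation=cv2.INTER_CUBIC))
```

```text
19.975 [ 0.57667888 -0.04057069  0.11280196] [-0.01115266  0.30500367 -1.50851433] [ 0.06511418  0.10678551 -0.03582516] 0.061944220502629425
```

View pics/w19.png

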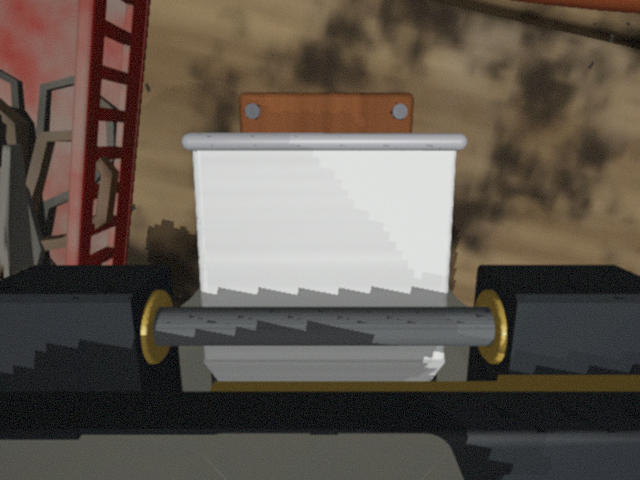

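View pics/s19c.png

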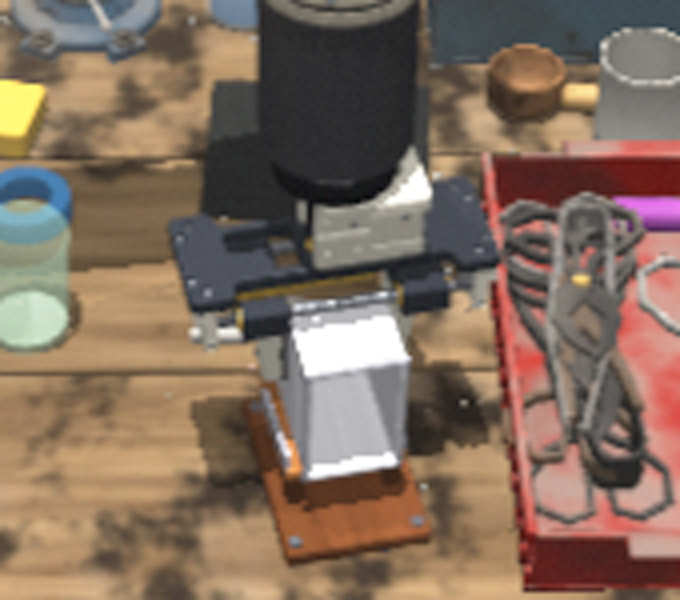

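>>> apply_moves(
  commands=[
    {"dx": -0.5, "dy": 1.5, "dz": -2, "spin": 0, "hand": 1},
    {"dx": 0, "dy": 1, "dz": -2, "spin": 0, "hand": 1},
    {"dx": 0, "dy": 0, "dz": 0, "spin": 0, "hand": 1},
    {"dx": 0, "dy": 0, "dz": 0, "spin": 0, "hand": 0.12},
    {"dx": 0, "dy": 0, "dz": 0, "spin": 0, "hand": 0.12},
  ],
  grip_force=3,
)

```text
t: 20.7
eef_pos: [0.5763, -0.0385, 0.109]
ee_rot: [-2.705, 1.571, -0.932]
force: [0.0, -0.8, -0.2]
width: 0.0748
```

Run:
```python
from h import *
s=status.get_state(); print(s['t'],s['eef_pos'],s['force'],s['moment'],s['width'])
snap('wrist','w20')
a=snap('side','s20')[180:330,270:400,::-1]; cv2.imwrite('pics/s20c.png',cv2.resize(a,None,fx=4,fy=4,interpolation=cv2.INTER_CUBIC))
```

```text
20.7 [ 0.57629315 -0.03846211  0.10897265] [ 0.04992287 -0.83209528 -0.16351531] [-0.0037184   0.16491004  0.0172805 ] 0.07478702551414967
```

View pics/w20.png

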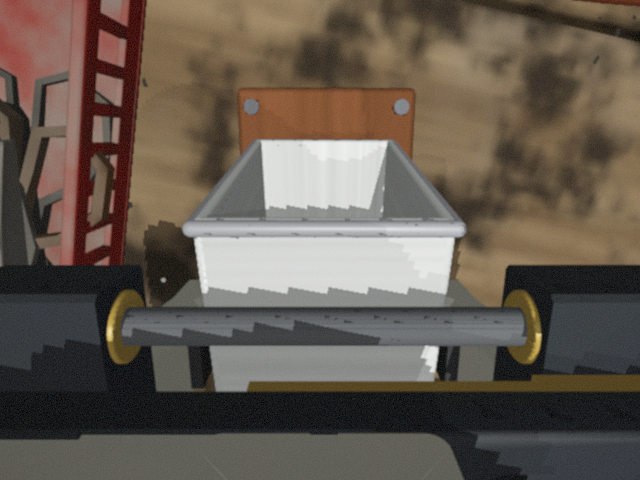

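View pics/s20c.png

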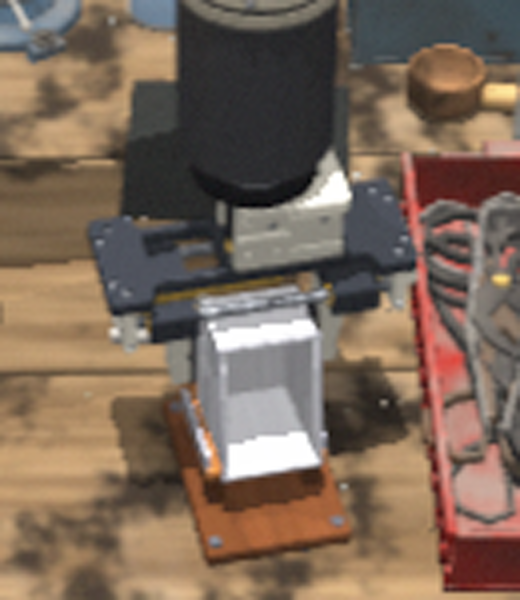

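>>> apply_moves(
  commands=[
    {"dx": 0, "dy": 0, "dz": 0, "spin": 0, "hand": 0},
    {"dx": 0, "dy": 0, "dz": 0, "spin": 0, "hand": 0},
    {"dx": 0, "dy": 0, "dz": 15, "spin": 0, "hand": 0},
    {"dx": 0, "dy": 0, "dz": 30, "spin": 0, "hand": 0},
    {"dx": 0, "dy": 0, "dz": 40, "spin": 0, "hand": 0},
  ],
)

```text
t: 21.42
eef_pos: [0.5758, -0.0384, 0.1952]
ee_rot: [1.687, 1.57, -2.822]
force: [0.5, -0.1, -0.4]
width: 0.0874
```

>>> apply_moves(
  commands=[
    {"dx": 0, "dy": 0, "dz": 40, "spin": 0, "hand": 0},
    {"dx": -20, "dy": -40, "dz": 20, "spin": 0, "hand": 0},
    {"dx": -20, "dy": -45, "dz": 0, "spin": 0, "hand": 0},
    {"dx": -20, "dy": -45, "dz": 0, "spin": 0, "hand": 0},
    {"dx": -20, "dy": -45, "dz": 0, "spin": 0, "hand": 0},
  ],
)

```text
t: 22.05
eef_pos: [0.4956, -0.2146, 0.2555]
ee_rot: [-1.954, 1.569, -0.18]
force: [0.9, -0.1, 0.1]
width: 0.0875
```

>>> apply_moves(
  commands=[
    {"dx": -20, "dy": -50, "dz": 0, "spin": 0, "hand": 0},
    {"dx": -20, "dy": -50, "dz": 0, "spin": 0, "hand": 0},
    {"dx": -20, "dy": -50, "dz": 0, "spin": 0, "hand": 0},
    {"dx": -20, "dy": -50, "dz": 0, "spin": 0, "hand": 0},
    {"dx": -10, "dy": -30, "dz": 0, "spin": 0, "hand": 0},
  ],
)

```text
t: 22.68
eef_pos: [0.4049, -0.4455, 0.2552]
ee_rot: [-2.657, 1.57, -0.885]
force: [-1.1, 0.7, 0.2]
width: 0.0875
```

Run:
```python
from h import *
s=status.get_state(); print(s['t'],s['eef_pos'],s['force'],s['width'])
a=snap('side','s21')[180:330,270:400,::-1]; cv2.imwrite('pics/s21c.png',cv2.resize(a,None,fx=4,fy=4,interpolation=cv2.INTER_CUBIC))
a=snap('top','t21')[180:280,210:430,::-1]; cv2.imwrite('pics/t21c.png',cv2.resize(a,None,fx=3.6,fy=3.6,interpolation=cv2.INTER_CUBIC))
```

```text
22.675 [ 0.4048922  -0.44545644  0.2551595 ] [-1.09671335  0.7491628   0.202944  ] 0.08746846274596365
```

View pics/s21c.png

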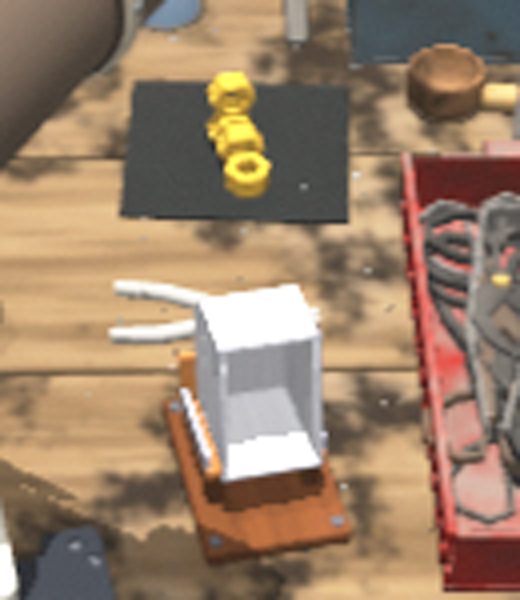

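View pics/t21c.png

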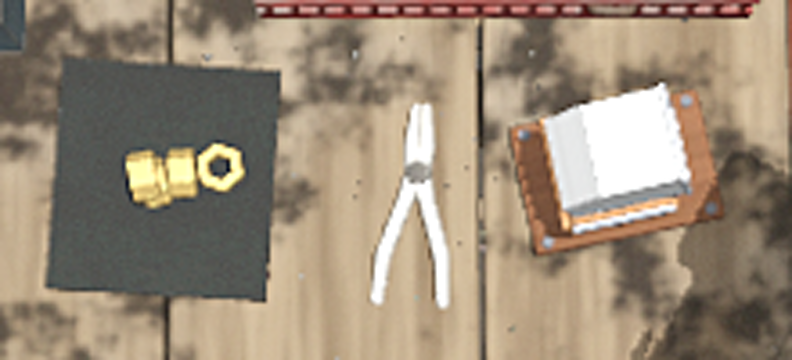

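Run:
```python
from station import arm
print(arm.job_done())
```

```text
the job is handed in; nothing more can be done
None
```

I finished the task and handed it in at about 22.7 s of the 59 s allowed. No verdict is reported back, so what follows rests on my own picture checks.

**How it was done:**
- **Turning over:** The move interface could not tilt the tool, so the cup had to pivot between lightly closed jaws. I laid the cup mouth-sideways on the mat. I then gripped it near its bottom at 3 N and swung it over its lower rim edge until it stood upside down over the nuts.
- **Lifting off:** I lifted it straight up until the rim was about 118 mm above the bench.
- **Returning:** I pushed the cup's lower wall against the high end of the cradle, which rolled it back to lying. I then released it into its seat.

**Last checks:**
- **Upside down on the mat:** The cup settled flat after I let go. Its mouth was about 24 mm from the mat centre, and no nut was visible outside it.
- **Nuts:** The final top view shows three of them clearly, in one compact row well inside the mat. The fourth is hard to pick out in the side-on cluster. The outermost centres are roughly 65–80 mm apart, against the 110 mm limit.
- **Cup:** It is empty and lies in the cradle with its mouth up, within a few mm of where its edges were in the starting pictures.
- **Bystanders:** The pliers are where they were. I did not measure the jar and brush at the end, but nothing went near enough to touch them.
- **Arm:** It is clear of everything, with the gripper open.

**What went wrong on the way:** While I was setting the cup down on the mat, it slid about 18 mm in the jaws, with some 20 N of contact force. I worked from the new grip point.

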